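View a chromatography plate under the short-wave lamp of a UV cabinet

ROBOT

A 6-joint arm with a two-finger parallel gripper is mounted at the origin on the work surface. World frame = base frame: x ahead of the robot, y to its left, z up, the work surface at z = 0. Lengths are in m, angles in rad, forces in N, time in s.
With the tool pointing down it reaches from about 0.325 to 0.775 m from the base axis. Payload 9.3 kg.
Tool frame: the origin (TCP) lies on the centre line of the jaws, within the pads' length; the fingertips stand 19 mm ahead of it and the grasp point (between the pads) is the TCP (manip.finger_overhang is the distance from the TCP to the fingertips, in m); z points along the fingers, y is the direction in which the jaws open and shut (so a half turn about z gives the same grasp; the last joint's range is limited). The gripper opens to 85 mm and grips with 20 to 120 N. Pads are 22 mm wide; open, the fingers measure 114 mm over their backs; the gripper's body (76 mm by 85 mm) begins 54 mm behind the grasp point. The pads swing forward as they close: fully open they stand 13 mm farther back than shut.
Start: joints at [-1.316, 0.259, 0.021, 1.334, 0, 1.418], TCP at [0.218, -0.505, 0.25] pointing down, gripper open.
Joint ranges: [-3.04, 3.04], [-0.91, 1.82], [-1.04, 1.36], [-1.92, 1.95], [-1.52, 1.45], [-3.14, 3.14]. Speed limits (rad/s): [2.22, 2.22, 2.79, 3.14, 3.14, 3.14].

INTERFACE

Orientations are given as a rotation vector (axis times angle).
In Python, from plant import readout, grab_frame, calibration, manip gives the robot as it stands. The module is installed in compiled form; this text tells all that it offers.
- The arm moves only by the tool step_arm, never from a script. Its argument "steps" is a list of rows, each a list of 7 numbers: the gripper command: -1 is shut, 1 is fully open, values between are in proportion, then the shift along the tool's x, y, z in cm, then the turn, a rotation vector about the tool's x, y, z in rad. A call has 1 to 10 rows; each row shifts and turns the commanded pose from where the row before left it, along the tool's axes as they then stand; what a row does not reach is not made up. A row lasts 1/10 s, in which the tool goes at most 50 mm and 8.59 degrees, less where a joint would pass 70% of its speed; a pose out of reach is approached as far as the arm can. A call is refused whole if a number of a shift passes 5 or a number of a turn 0.15, either way. A call with a gripper value outside its range is refused whole. The fingers move at their own pace and stop on an object; "force" is the grip in N (left out, the last holds). Time passes only in rows, so rows that do not move let the fingers close. It gives the time, the measured TCP pose, the force and the opening at its end, in the units of the state.
- readout.observe(): the state, without advancing time (a new reading comes with each control period).
- grab_frame(name): name is "scene" or "top"; returns the picture (384x512x3 uint8, red, green, blue); there is no depth.
- calibration(name): a dict with "vertical_fov" (degrees; the focal length in pixels is half the picture's height over the tangent of half this angle, whatever the lens; pixels are square), "cx", "cy" (the principal point, pixels), "extrinsics" (4x4, takes a point from camera to world coordinates). Camera axes: x right, y down, z forward; pixel columns grow to the right and rows downward; lengths in m; the calibration is good to about 2 mm. A picture is of the moment at which its call begins. calibration takes no time and is no camera call.
- manip.finish_job(): hands the job in, once; it reports no verdict.
The state is a dict: "clock": time; "qpos": joint angles; "qd": joint speeds; "tau": joint torques, N m; "tcp_pos": TCP position; "ee_rot": TCP orientation; "ft_force": force on the tool from outside, world axes, zero at the start; "torque": the same for the moment, N m; "opening": opening from 0.0 (shut) to 1.0 (fully open).
Only numpy, scipy, OpenCV 4.12 (cv2) and the standard library are available. Lean on these libraries where they do the work, as an engineer would, in place of code of your own. Each camera call takes 0.05 s, during which the arm holds its last target.

TASK

Lay the chromatography plate face up and lengthways in the middle of the UV cabinet's open drawer, without dropping it, and push the drawer fully shut. Only then turn the selector knob clockwise from off, counting the clicks, to its third stop (short-wave lamp) and not past it; the knob springs back if let go, so finish while still gripping it and holding it steady on the third stop. Do not disturb the other things on the bench.

Things in the scene. Friction and masses are not known exactly. Their poses are not given: they have to be found in the camera images.
- plate: White chromatography plate with coloured spots, fixed in a black holder: 90 x 54 x 12 mm in all, about 120 g (may vary). Origin at the centre of its underside; x along the 90 mm side, z up through the white face. Lies face up on the bench at the start; it can be gripped across its 54 mm width.
- uv_cabinet: White fixed UV cabinet. Origin on the bench under the middle of its front face; x into the cabinet, y to its left seen from the front, z up. Chamber x 0-240, y +-120 mm; front upright to 90 mm, then sloping back to x 100 at 235 mm (window rim 16 mm proud); lamp housing to 275 mm. Cream control housing at y -120 to -270, 115 mm high; selector on it at x 60, y -195. Drawer low in the front.
- drawer (a joint): Drawer opening in m: 0 fully shut, up to 0.13 out of the cabinet along the cabinet's -x. It starts 0.115 to 0.13 open and stays where it is left; sliding it takes about 2 N.
- tray (a point): Middle of the drawer's tray floor, 18 mm above the bench; moves with the drawer, axes parallel to the cabinet's. Black tray, inside 128 (x) x 150 mm (y), side walls 21 mm high, white corner marks; white front panel with its top 64 mm above the bench. With the drawer out it is open from above between panel and cabinet front.
- drawer_handle (a point): Middle of the steel bar handle on the drawer front: bar 10 mm thick, 106 mm long along y, its axis 42 mm above the bench and 28 mm in front of the panel (41 mm in front of the cabinet's front face when shut). Pushing the bar along the cabinet's x shuts the drawer.
- selector (a joint): Selector angle (rad), growing clockwise seen from above. 0 = off, an end stop, where it always starts; a click every 0.42: stops at 0.42, 0.84, 1.26 (third), 1.68 (last). A return spring (0.10 N m at off, 0.16 at the third stop) takes it back to off if let go; the clicks add a ripple of 0.10 N m either way: stiffest a quarter step past a stop, easing as it falls into the next.
- selector_grip (a point): On the selector's vertical axis at grip height, 148 mm above the bench. Black knob: 44 mm disc with an upright bar 42 mm long, 14 mm wide, 126 to 160 mm above the bench, to be gripped across the 14 mm. Turns with the knob: x along the bar to its white pointer (at off, 2.556 rad anticlockwise from the cabinet's x), y across the bar, z up.
- petri_dishes: Two stacked closed clear petri dishes, 94 mm across, 27 mm high; origin under the centre. Bystander: leave alone.
- mortar: White porcelain mortar, 96 mm across, 55 mm high; origin under the centre. Bystander: leave alone.
- reagent_bottle: Amber glass bottle, 64 mm across, 150 mm tall; origin under the centre. Bystander: leave alone.
- beaker: Glass beaker, 68 mm across, 90 mm tall; origin under the centre. Bystander: leave alone.
- measuring_cylinder: Glass measuring cylinder on a 64 mm foot, 173 mm tall; origin under the centre. Bystander: leave alone.
- vial_rack: White rack with capped vials, 55 x 100 mm, 54 mm high; origin under the centre. Bystander: leave alone.
- spatula: Slim steel laboratory spatula, 170 mm long, 13 mm wide, lying on the bench along its own x; origin under its middle. Bystander: leave alone.

How it is judged:
By the outcome, as a careful person would: the job done as asked, in the order asked, and still so for the second after the job is handed in, while the arm keeps its last pose, push and grip.
It also fails if it takes over 72 s, if anything falls off the work surface, if the arm or the gripper's body presses on something with over 40 N, if the wrist force passes 120 N, or if a joint passes its speed limit or range.

## Working session

There is one attempt and no reset: what is moved stays moved. The work goes in short steps, Python scripts to look and compute and a tool call to move; the robot and the scene stay as the last step left them, time stands still between calls to the robot, and variables do not carry over. Pictures are saved under pics/ and viewed, and the job is handed in when it is done.

Besides the shell and the picture viewer there is one more tool, called after "Emit:" as name(argument=value, ...) on one line, values as JSON. step_arm: Moves the arm, as the interface text tells. Its arguments: {"type":"object","properties":{"steps":{"type":"array","items":{"type":"array","items":{"type":"number"}}},"force":{"type":"number"}},"required":["steps"]}

```bash
mkdir -p pics; python3 - <<'E'
from plant import readout, grab_frame, calibration, manip
import cv2
print(readout.observe(), manip.finger_overhang)
for n in ("scene","top"):
    print(n,calibration(n))
    im=grab_frame(n); cv2.imwrite(f"pics/{n}0.png",im[:,:,::-1])
E
```

```text
{'clock': 0.0, 'qpos': array([-1.31560264e+00,  2.59202684e-01,  2.07493903e-02,  1.33369067e+00,
        4.30685133e-05,  1.41819499e+00]), 'qd': array([ 6.84951318e-04,  1.36474095e-03, -3.46318420e-04, -9.04539426e-04,
        4.43745973e-05,  7.31011687e-04]), 'tau': array([-5.73848065e-04, -5.55644739e+01,  3.44531465e+01,  1.38439494e-02,
       -2.22644194e-04,  4.33869559e-06]), 'tcp_pos': array([ 0.2180635 , -0.50464717,  0.24965558]), 'ee_rot': array([-3.07519386e+00, -6.35860644e-01,  4.09586136e-05]), 'ft_force': array([-0.1004146 ,  0.14127181,  0.07186969]), 'torque': array([ 0.04790194, -0.0236553 , -0.01106648]), 'opening': 0.9958112147817776} 0.019
scene {'vertical_fov': 51.56233405654953, 'cx': 254.25095682657815, 'cy': 195.34948347089968, 'extrinsics': array([[-0.83490484,  0.48504841, -0.26011911,  0.8482382 ],
       [ 0.550268  ,  0.72548679, -0.41336912,  0.44737849],
       [-0.01179106, -0.48825911, -0.87261906,  1.06901317],
       [ 0.        ,  0.        ,  0.        ,  1.        ]])}
top {'vertical_fov': 44.219555193064465, 'cx': 257.8337488260027, 'cy': 197.04520979731808, 'extrinsics': array([[ 0.0256526 , -0.9906875 ,  0.13371694,  0.34648062],
       [-0.99950601, -0.02784741, -0.01456922, -0.01694373],
       [ 0.01815721, -0.13327715, -0.99091247,  1.48964811],
       [ 0.        ,  0.        ,  0.        ,  1.        ]])}
```

View pics/scene0.png

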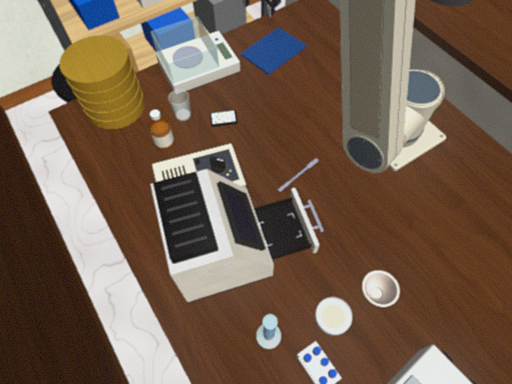

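View pics/top0.png

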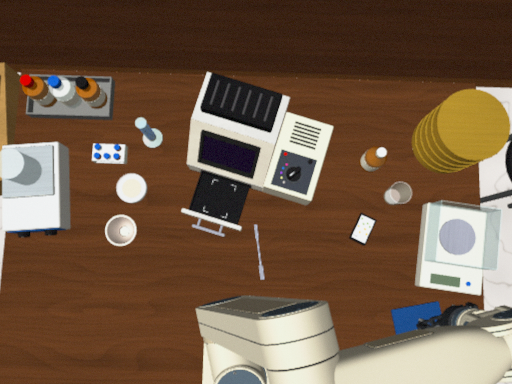

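The scene view shows the plate at about (223,118), the selector at (218,160) and the open drawer at (285,225). The top view shows the plate at (363,229), the knob at (293,173), the tray at (219,198) and the handle at (210,231). I'll zoom in next.

```bash
cat > h.py <<'E'
import numpy as np, cv2
from plant import readout, grab_frame, calibration, manip
from scipy.spatial.transform import Rotation as R
C={n:calibration(n) for n in("scene","top")}
def ray(n,uv):
    c=C[n];f=192/np.tan(np.radians(c["vertical_fov"])/2);E=c["extrinsics"]
    return E[:3,3],E[:3,:3]@np.array([(uv[0]-c["cx"])/f,(uv[1]-c["cy"])/f,1])
def onz(n,uv,z):
    o,d=ray(n,uv);return o+d*(z-o[2])/d[2]
def proj(n,p):
    c=C[n];f=192/np.tan(np.radians(c["vertical_fov"])/2);E=c["extrinsics"]
    q=E[:3,:3].T@(np.array(p)-E[:3,3]);return np.array([q[0]/q[2]*f+c["cx"],q[1]/q[2]*f+c["cy"]])
def tri(a,b):
    o1,d1=ray("scene",a);o2,d2=ray("top",b)
    A=np.stack([d1,-d2],1);s=np.linalg.lstsq(A,o2-o1,rcond=None)[0]
    p,q=o1+s[0]*d1,o2+s[1]*d2;return (p+q)/2,np.linalg.norm(p-q)
def crop(im,x0,y0,w,h,s,fn):
    cv2.imwrite(fn,cv2.resize(im[y0:y0+h,x0:x0+w,::-1],None,fx=s,fy=s,interpolation=cv2.INTER_CUBIC))
E
python3 - <<'E'
from h import *
t=cv2.imread("pics/top0.png")[:,:,::-1];s=cv2.imread("pics/scene0.png")[:,:,::-1]
crop(t,175,65,160,120,5,"pics/t_cab.png")
crop(t,175,150,110,90,7,"pics/t_dr.png")
crop(s,140,140,190,140,4,"pics/s_cab.png")
# plate
for n,im,box in(("top",t,(345,210,385,250)),("scene",s,(200,103,245,132))):
    x0,y0,x1,y1=box;g=cv2.cvtColor(np.ascontiguousarray(im[y0:y1,x0:x1]),cv2.COLOR_RGB2GRAY)
    m=(g>140).astype(np.uint8)
    m=cv2.morphologyEx(m,cv2.MORPH_CLOSE,np.ones((3,3)))
    c=max(cv2.findContours(m,0,2)[0],key=cv2.contourArea)
    r=cv2.minAreaRect(c);ctr=np.array(r[0])+[x0,y0]
    bp=cv2.boxPoints(r)+[x0,y0]
    P=np.array([onz(n,b,.012) for b in bp])
    print(n,r,ctr,onz(n,ctr,.012));print(P.round(4),np.linalg.norm(P[1]-P[0]),np.linalg.norm(P[2]-P[1]))
crop(t,345,210,40,40,14,"pics/t_pl.png")
crop(s,200,103,45,32,14,"pics/s_pl.png")
E
```

```text
top ((17.848779678344727, 18.660974502563477), (15.225780487060547, 24.933961868286133), 24.775142669677734) [362.84877968 228.6609745 ] [ 0.45501762 -0.37088972  0.012     ]
[[ 0.4285 -0.3326  0.012 ]
 [ 0.5006 -0.3657  0.012 ]
 [ 0.4817 -0.4094  0.012 ]
 [ 0.4098 -0.376   0.012 ]] 0.07934445479193705 0.047570230679688075
scene ((22.900007247924805, 13.699999809265137), (11.039091110229492, 23.442564010620117), 82.87498474121094) [222.90000725 116.69999981] [ 0.45242387 -0.37129192  0.012     ]
[[ 0.4785 -0.4104  0.012 ]
 [ 0.4049 -0.3766  0.012 ]
 [ 0.4267 -0.3327  0.012 ]
 [ 0.499  -0.3661  0.012 ]] 0.08102761030867253 0.04904389988464977
```

View pics/t_cab.png

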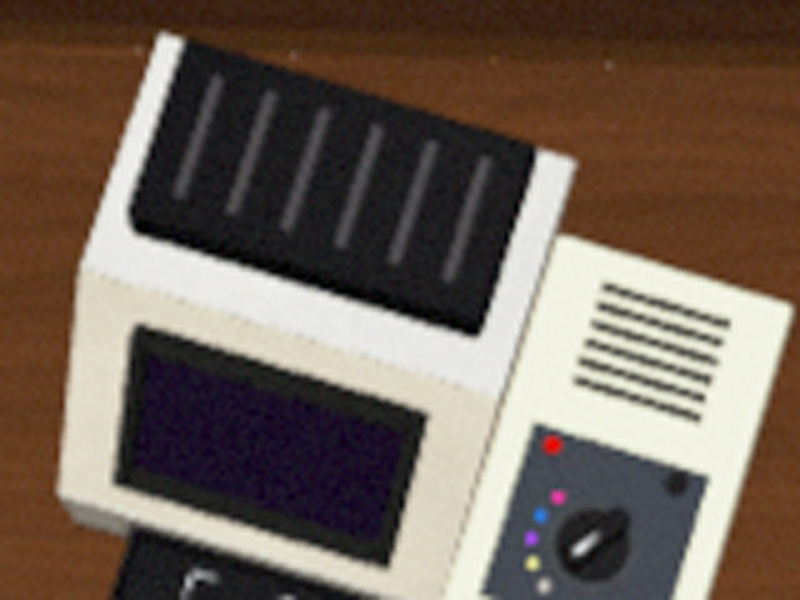

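View pics/t_dr.png

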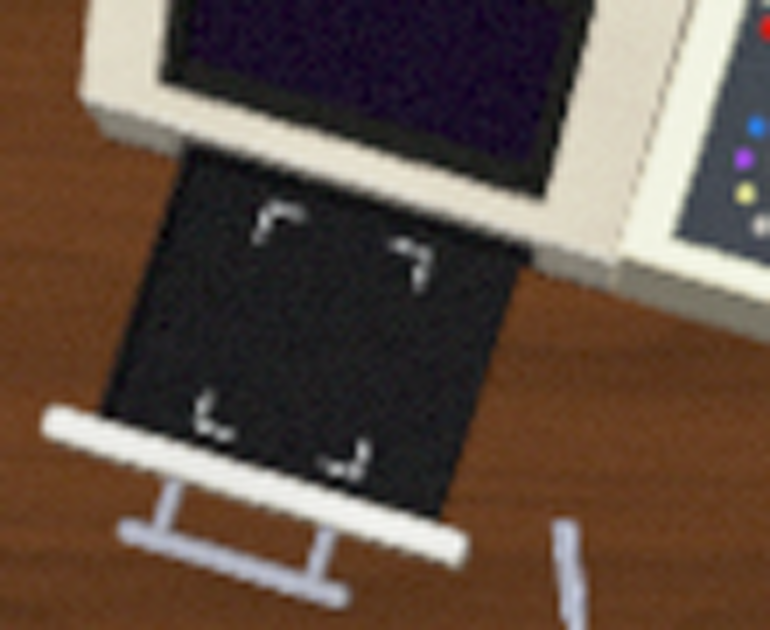

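View pics/s_cab.png

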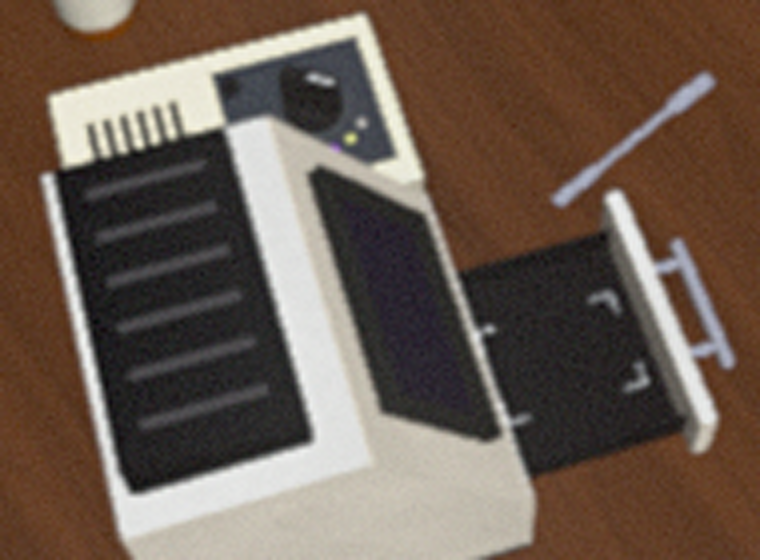

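View pics/t_pl.png

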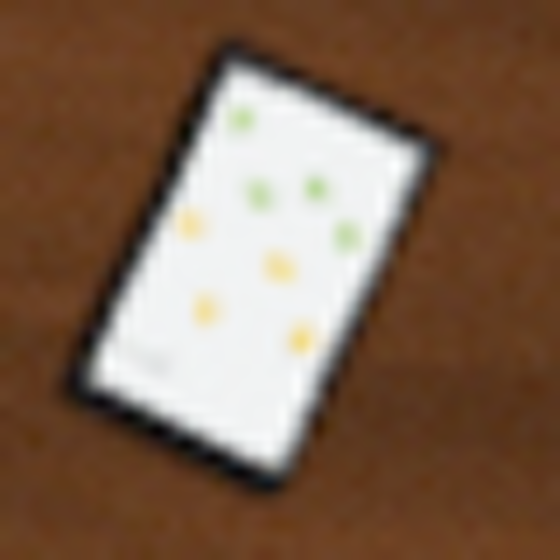

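View pics/s_pl.png

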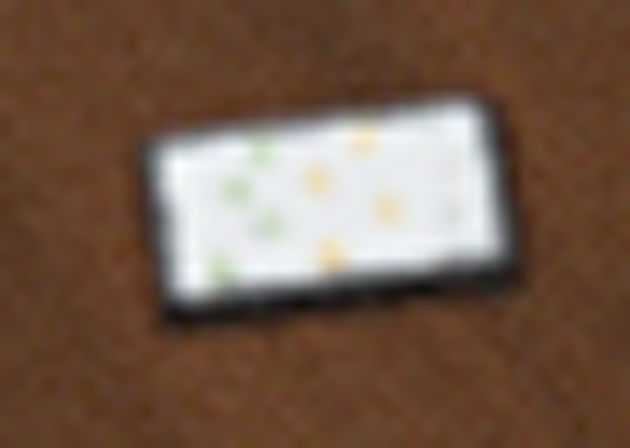

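Crops: in the top view the plate is a white face with a black rim. The tray shows four white corner marks with their long side along the cabinet's x, so that is "lengthways". Next I'll work out the cabinet pose from several features and check it against the known sizes.

```bash
python3 - <<'E'
from h import *
def u(U,V,s,x0,y0): return ((U+.5)/s-.5+x0,(V+.5)/s-.5+y0)
d=lambda U,V:u(U,V,7,175,150)
c=lambda U,V:u(U,V,5,175,65)
s=lambda U,V:u(U,V,4,140,140)
def yaw(l,r):  # left->right is cabinet -y
    v=np.array(l)-r; return np.arctan2(-v[0],v[1])
def pair(nm,n,a,b,z):
    A,B=onz(n,a,z),onz(n,b,z); print(nm,n,A.round(4),B.round(4),"len",round(np.linalg.norm(A-B),4),"mid",((A+B)/2).round(4),"yaw",round(yaw(A[:2],B[:2]),4))
pair("handle","top",d(125,530),d(343,600),.045)
pair("handle","scene",s(678,243),s(727,362),.045)
pair("front90","top",d(83,97),d(617,262),.09)
pair("paneltop","top",d(47,415),d(465,540),.064)
pair("marksback","top",d(268,208),d(428,250),.018)
pair("marksfront","top",d(203,428),d(357,473),.018)
pair("marks L/R front","scene",s(635,386),s(612,297),.018)
k=onz("top",c(593,546),.126);print("disc",k)
p=tri(s(320,80),c(583,543));print("pointer",p)
print("bar ends",onz("top",c(618,518),.16),onz("top",c(568,560),.16))
E
```

```text
handle top [0.4489 0.1592 0.045 ] [0.4209 0.0632 0.045 ] len 0.1 mid [0.4349 0.1112 0.045 ] yaw -0.2831
handle scene [0.4188 0.0656 0.045 ] [0.4479 0.1605 0.045 ] len 0.0993 mid [0.4333 0.1131 0.045 ] yaw 2.8443
front90 top [0.6314 0.1799 0.09  ] [ 0.5661 -0.0514  0.09  ] len 0.2403 mid [0.5987 0.0643 0.09  ] yaw -0.2748
paneltop top [0.4963 0.1927 0.064 ] [0.4472 0.0106 0.064 ] len 0.1886 mid [0.4717 0.1016 0.064 ] yaw -0.2636
marksback top [0.5976 0.1046 0.018 ] [0.5805 0.032  0.018 ] len 0.0746 mid [0.589  0.0683 0.018 ] yaw -0.2311
marksfront top [0.4972 0.1298 0.018 ] [0.479  0.0605 0.018 ] len 0.0717 mid [0.4881 0.0951 0.018 ] yaw -0.2576
marks L/R front scene [0.5035 0.1313 0.018 ] [0.4753 0.0647 0.018 ] len 0.0724 mid [0.4894 0.098  0.018 ] yaw -0.4009
disc [ 0.60223586 -0.13901296  0.126     ]
pointer (array([ 0.59611407, -0.12935393,  0.16337896]), np.float64(0.0017471689708558687))
bar ends [ 0.61258413 -0.15006632  0.16      ] [ 0.58731225 -0.12178448  0.16      ]
```

Checks: the front edge measures 240 mm (true 240). The predicted selector position (0.603,-0.140) agrees with the measured disc (0.602,-0.139). The drawer opening comes out at about 0.128, and both views agree on the plate to about 2.5 mm. First move is turning the tool to match the plate's yaw.

Emit:
step_arm(steps=[[0.5,0,0,0,0,0,-0.15],[0.5,0,0,0,0,0,-0.15],[0.5,0,0,0,0,0,-0.15],[0.5,0,0,0,0,0,-0.15],[0.5,0,0,0,0,0,-0.15],[0.5,0,0,0,0,0,-0.15],[0.5,0,0,0,0,0,-0.15],[0.5,0,0,0,0,0,-0.15],[0.5,0,0,0,0,0,-0.15],[0.5,0,0,0,0,0,-0.15]], force=40)

```text
clock: 1.1
tcp_pos: [0.2181, -0.5047, 0.2499]
ee_rot: [-1.809, -2.568, -0.001]
ft_force: [-0.3, 0.2, -0.6]
opening: 0.754
```

Emit:
step_arm(steps=[[0.5,0,0,0,0,0,-0.15],[0.5,0,0,0,0,0,-0.15],[0.5,0,0,0,0,0,-0.15],[0.5,0,0,0,0,0,-0.15],[0.5,0,0,0,0,0,-0.15],[0.5,0,0,0,0,0,-0.053],[0.5,0,0,0,0,0,0],[0.5,0,0,0,0,0,0]])

```text
clock: 1.9
tcp_pos: [0.2181, -0.5048, 0.25]
ee_rot: [-0.674, -3.068, -0.001]
ft_force: [-0.8, -0.4, 0.5]
opening: 0.748
```

```bash
cat >> h.py <<'E'
def st(): return readout.observe()
def yawx(s=None):
    s=s or st();M=R.from_rotvec(s["ee_rot"]).as_matrix();return np.arctan2(M[1,0],M[0,0])
def need(p,yaw):
    s=st();M=R.from_rotvec(s["ee_rot"]).as_matrix()
    d=M.T@(np.array(p)-s["tcp_pos"])*100
    e=(yaw-yawx(s)+np.pi)%(2*np.pi)-np.pi
    print("tcp",s["tcp_pos"].round(4),"yaw",round(yawx(s),4),"shift cm",d.round(2),"turn z",round(-e,3),"tilt",np.degrees(np.arccos(-M[2,2])).round(2),"open",round(s["opening"],3),"F",s["ft_force"].round(2),"tau",s["torque"].round(3),"t",round(s["clock"],2),"q",s["qpos"].round(2))
E
python3 -c "
from h import *
need([.4537,-.371,.08],2.7106)"
```

```text
tcp [ 0.2181 -0.5048  0.25  ] yaw 2.7089 shift cm [-15.78  22.02  17.01] turn z -0.002 tilt 0.03 open 0.748 F [-0.81 -0.38  0.53] tau [-0.005  0.007 -0.011] t 1.9 q [-1.32  0.26  0.02  1.33 -0.   -0.88]
```

Emit:
step_arm(steps=[[0.5,-2.63,3.67,0,0,0,0],[0.5,-2.63,3.67,0,0,0,0],[0.5,-2.63,3.67,0,0,0,0],[0.5,-2.63,3.67,0,0,0,0],[0.5,-2.63,3.67,2,0,0,0],[0.5,-2.63,3.67,3,0,0,0],[0.5,0,0,3,0,0,0],[0.5,0,0,3,0,0,0],[0.5,0,0,3,0,0,0],[0.5,0,0,3,0,0,0]])

```text
clock: 2.9
tcp_pos: [0.4505, -0.3721, 0.0814]
ee_rot: [-0.673, -3.069, 0.0]
ft_force: [-1.0, -0.7, 0.6]
opening: 0.75
```

```bash
python3 - <<'E'
from h import *
need([.4537,-.371,.03],2.7106)
a=grab_frame("scene");b=grab_frame("top")
crop(a,180,60,100,80,7,"pics/s1.png");crop(b,320,190,90,80,7,"pics/t1.png")
E
```

```text
tcp [ 0.4505 -0.3721  0.0814] yaw 2.7095 shift cm [-0.24  0.24  5.14] turn z -0.001 tilt 0.0 open 0.75 F [-0.99 -0.69  0.64] tau [ 0.    -0.065 -0.036] t 2.9 q [-0.83  0.41 -0.2   0.96 -0.   -0.4 ]
```

View pics/s1.png

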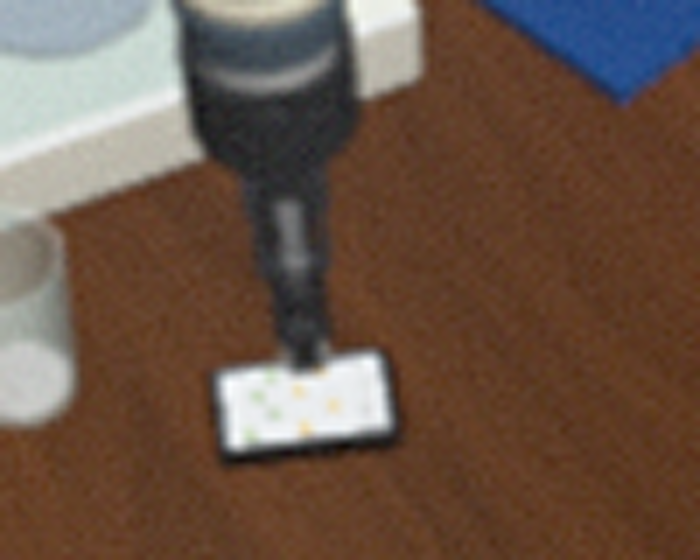

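View pics/t1.png

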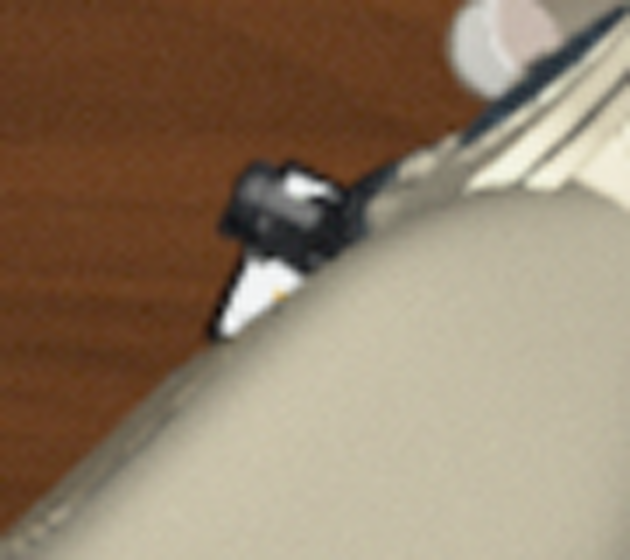

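The scene view shows the gripper above the plate at crop (300,360), aligned across its width. I'll correct the position and descend.

Emit:
step_arm(steps=[[0.5,-0.12,0.12,1.5,0,0,0],[0.5,-0.12,0.12,1.5,0,0,0],[0.5,0,0,1.2,0,0,0],[0.5,0,0,0.8,0,0,0],[0.5,0,0,0,0,0,0]])

```text
clock: 3.5
tcp_pos: [0.4533, -0.3711, 0.0322]
ee_rot: [-0.672, -3.068, -0.001]
ft_force: [0.4, 0.5, -0.3]
opening: 0.75
```

```bash
python3 - <<'E'
from h import *
need([.4537,-.371,.022],2.7106)
a=grab_frame("scene")
crop(a,200,80,70,60,10,"pics/s2.png")
E
```

```text
tcp [ 0.4533 -0.3711  0.0322] yaw 2.7104 shift cm [-0.03  0.03  1.02] turn z -0.0 tilt 0.06 open 0.75 F [ 0.41  0.5  -0.3 ] tau [ 0.021 -0.001  0.003] t 3.5 q [-0.83  0.46 -0.26  0.85 -0.   -0.4 ]
```

View pics/s2.png

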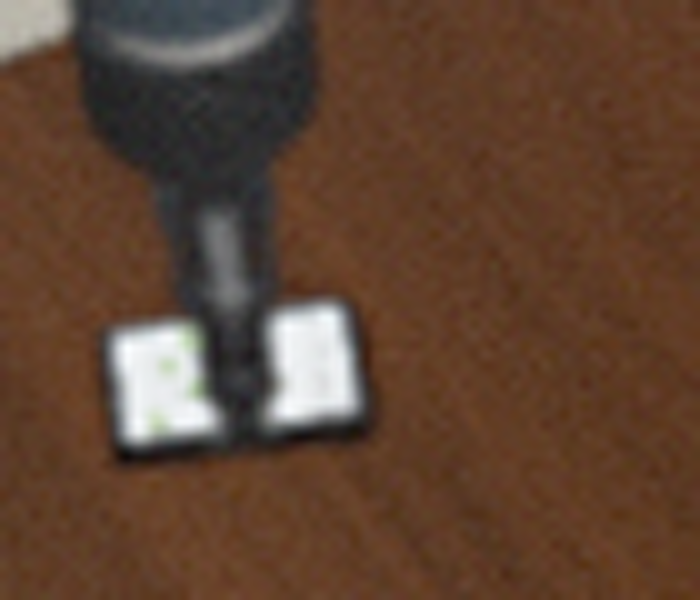

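The fingers straddle the plate's middle at crop (240,390). I'll go down in small steps and watch the force.

Emit:
step_arm(steps=[[0.5,0,0,0.3,0,0,0],[0.5,0,0,0.3,0,0,0],[0.5,0,0,0,0,0,0],[0.5,0,0,0,0,0,0]])

```text
clock: 3.95
tcp_pos: [0.4536, -0.3713, 0.0267]
ee_rot: [0.672, 3.069, -0.0]
ft_force: [-0.0, 0.0, 0.4]
opening: 0.752
```

Emit:
step_arm(steps=[[0.5,0,0,0.2,0,0,0],[0.5,0,0,0.2,0,0,0],[0.5,0,0,0,0,0,0],[0.5,0,0,0,0,0,0]])

```text
clock: 4.35
tcp_pos: [0.4536, -0.3712, 0.0225]
ee_rot: [-0.671, -3.069, -0.0]
ft_force: [0.2, -0.4, -0.0]
opening: 0.748
```

Emit:
step_arm(steps=[[0.5,0,0,0.2,0,0,0],[0.5,0,0,0,0,0,0],[0.5,0,0,0,0,0,0]])

```text
clock: 4.65
tcp_pos: [0.4536, -0.3712, 0.0205]
ee_rot: [-0.671, -3.069, -0.0]
ft_force: [0.6, 0.3, 0.4]
opening: 0.75
```

Emit:
step_arm(steps=[[0.5,0,0,0.2,0,0,0],[0.5,0,0,0.2,0,0,0],[0.5,0,0,0,0,0,0]])

```text
clock: 4.95
tcp_pos: [0.4535, -0.3711, 0.0163]
ee_rot: [-0.671, -3.069, -0.0]
ft_force: [0.2, 0.3, -0.1]
opening: 0.748
```

Emit:
step_arm(steps=[[0.5,0,0,0.1,0,0,0],[0.5,0,0,0.1,0,0,0],[0.5,0,0,0,0,0,0]])

```text
clock: 5.25
tcp_pos: [0.4536, -0.3712, 0.0145]
ee_rot: [-0.671, -3.069, -0.0]
ft_force: [0.6, -0.4, 0.1]
opening: 0.75
```

```bash
python3 - <<'E'
from h import *
need([.4537,-.371,.022],2.7106)
E
```

```text
tcp [ 0.4536 -0.3712  0.0145] yaw 2.7108 shift cm [-0.    0.03 -0.75] turn z 0.0 tilt 0.01 open 0.75 F [ 0.61 -0.36  0.06] tau [-0.008 -0.008 -0.041] t 5.25 q [-0.83  0.48 -0.28  0.81 -0.   -0.4 ]
```

Emit:
step_arm(steps=[[0.5,0,0,-0.1,0,0,0],[0.4,0,0,0,0,0,0],[0.3,0,0,0,0,0,0],[0.2,0,0,0,0,0,0],[0.1,0,0,0,0,0,0],[-0.2,0,0,0,0,0,0],[-1,0,0,0,0,0,0],[-1,0,0,0,0,0,0],[-1,0,0,0,0,0,0],[-1,0,0,0,0,0,0]], force=40)

```text
clock: 6.25
tcp_pos: [0.4538, -0.3711, 0.016]
ee_rot: [0.671, 3.069, 0.0]
ft_force: [1.1, 2.0, 5.4]
opening: 0.62
```

```bash
python3 - <<'E'
from h import *
need([.4537,-.371,.022],2.7106)
E
```

```text
tcp [ 0.4538 -0.3711  0.016 ] yaw 2.711 shift cm [ 0.01  0.01 -0.6 ] turn z 0.0 tilt 0.03 open 0.62 F [1.1  2.01 5.4 ] tau [ 0.528  0.046 -0.02 ] t 6.25 q [-0.83  0.48 -0.28  0.81  0.   -0.4 ]
```

Emit:
step_arm(steps=[[-1,0,0,-0.2,0,0,0],[-1,0,0,-0.5,0,0,0],[-1,0,0,-1,0,0,0],[-1,0,0,-1.5,0,0,0],[-1,0,0,-2,0,0,0],[-1,0,0,-2.5,0,0,0],[-1,0,0,-2.5,0,0,0],[-1,0,0,-2,0,0,0],[-1,0,0,-1,0,0,0],[-1,0,0,0,0,0,0]])

```text
clock: 7.25
tcp_pos: [0.454, -0.3717, 0.1492]
ee_rot: [0.671, 3.067, -0.003]
ft_force: [-0.4, -0.6, -1.3]
opening: 0.616
```

```bash
python3 - <<'E'
from h import *
need([.5376,.0819,.16],-.277+np.pi)
a=grab_frame("scene")
crop(a,190,60,80,70,9,"pics/s3.png")
E
```

```text
tcp [ 0.454  -0.3717  0.1492] yaw 2.7108 shift cm [11.34 44.71 -1.16] turn z -0.154 tilt 0.16 open 0.616 F [-0.37 -0.56 -1.28] tau [-0.016  0.003  0.042] t 7.25 q [-0.83  0.36 -0.09  1.12 -0.   -0.4 ]
```

View pics/s3.png

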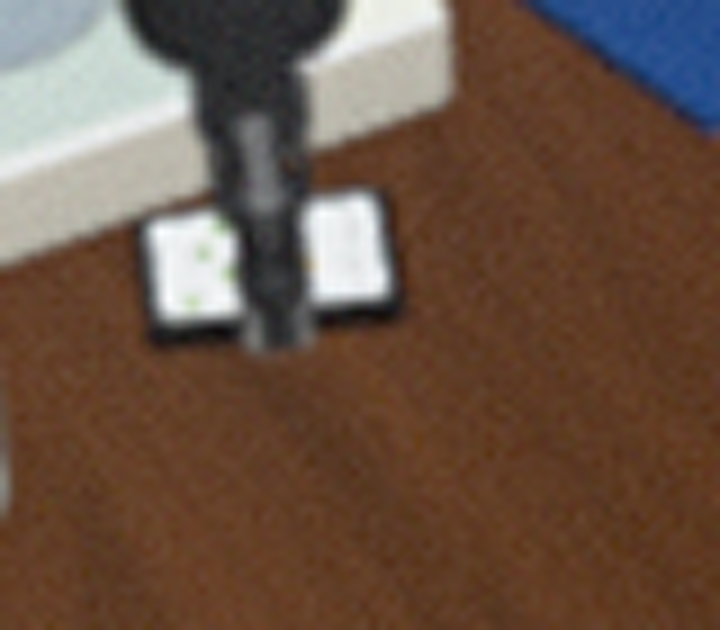

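The plate is held level, white side up, and centred in the jaws (Fz about -1.3 N). I'll carry it to above the tray.

Emit:
step_arm(steps=[[-1,0.3,1,-0.2,0,0,0],[-1,0.5,2,-0.4,0,0,0],[-1,0.8,3.2,-0.4,0,0,0],[-1,0.8,3.2,0,0,0,0],[-1,0.8,3.2,0,0,0,0],[-1,0.8,3.2,0,0,0,0],[-1,0.8,3.2,0,0,0,0],[-1,0.8,3.2,0,0,0,0],[-1,0.8,3.2,0,0,0,0],[-1,0.8,3.2,0,0,0,0]])

```text
clock: 8.3
tcp_pos: [0.5068, -0.0784, 0.1573]
ee_rot: [-0.67, -3.068, -0.001]
ft_force: [0.3, -0.0, -0.8]
opening: 0.624
```

Emit:
step_arm(steps=[[-1,0.8,3.2,0,0,0,0],[-1,0.8,3.2,0,0,0,0],[-1,0.8,3.2,0,0,0,0],[-1,0.8,3.2,0,0,0,0],[-1,0.7,3,0,0,0,0],[-1,0.4,2,0,0,0,-0.05],[-1,0.2,1,0,0,0,-0.05],[-1,0,0,0,0,0,-0.054],[-1,0,0,0,0,0,0],[-1,0,0,0,0,0,0]])

```text
clock: 9.3
tcp_pos: [0.5439, 0.1092, 0.1574]
ee_rot: [-0.435, -3.111, 0.0]
ft_force: [-0.9, 0.4, -1.6]
opening: 0.616
```

```bash
python3 - <<'E'
from h import *
need([.5376,.0819,.07],-.277+np.pi)
a=grab_frame("scene");b=grab_frame("top")
crop(a,210,150,130,110,6,"pics/s4.png");crop(b,165,140,130,110,6,"pics/t4.png")
E
```

```text
tcp [0.5439 0.1092 0.1574] yaw 2.864 shift cm [-0.15 -2.79  8.74] turn z -0.001 tilt 0.05 open 0.616 F [-0.86  0.4  -1.63] tau [-0.002  0.027  0.037] t 9.3 q [ 0.05  0.31 -0.15  1.11  0.    0.32]
```

View pics/s4.png

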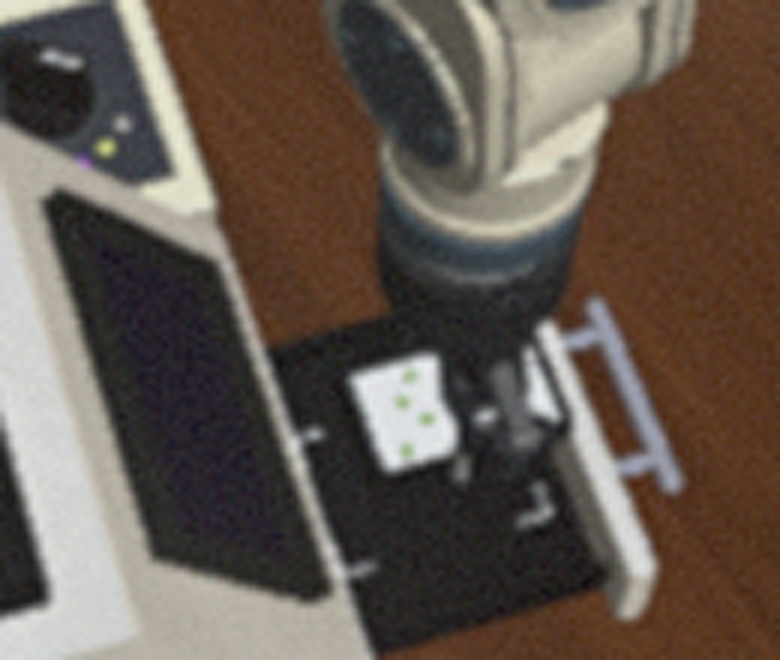

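View pics/t4.png

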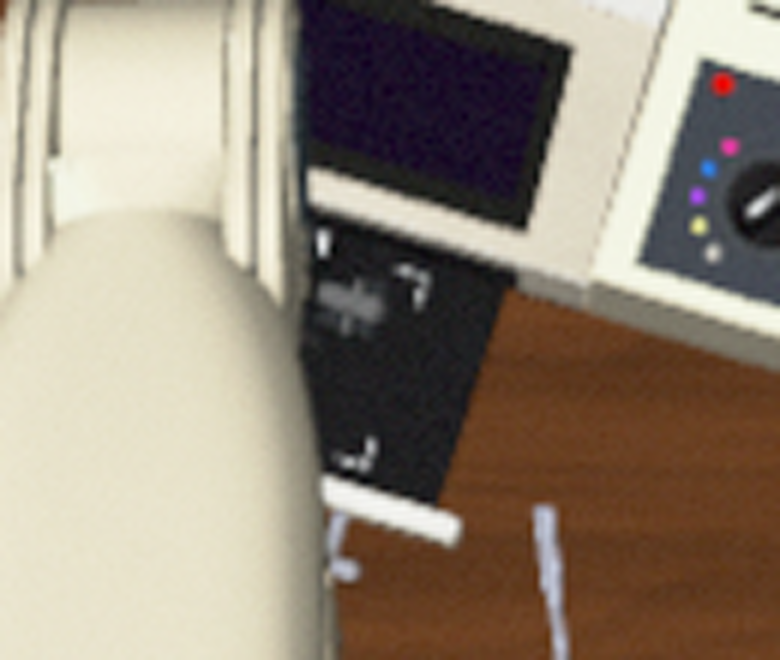

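I overshot by 2.8 cm. The plate still hangs level and safe over the tray. I'll correct that, then lower it.

Emit:
step_arm(steps=[[-1,-0.05,-0.9,0,0,0,0],[-1,-0.05,-1,0.5,0,0,0],[-1,-0.05,-0.9,1.5,0,0,0],[-1,0,0,2,0,0,0],[-1,0,0,2,0,0,0],[-1,0,0,1.7,0,0,0],[-1,0,0,1,0,0,0],[-1,0,0,0,0,0,0],[-1,0,0,0,0,0,0]])

```text
clock: 10.3
tcp_pos: [0.5387, 0.0807, 0.071]
ee_rot: [0.434, 3.111, 0.0]
ft_force: [-0.4, -0.5, -1.6]
opening: 0.619
```

```bash
python3 - <<'E'
from h import *
need([.5376,.0819,.035],-.277+np.pi)
a=grab_frame("scene");b=grab_frame("top")
crop(a,210,150,130,110,6,"pics/s5.png");crop(b,165,140,130,110,6,"pics/t5.png")
E
```

```text
tcp [0.5387 0.0807 0.071 ] yaw 2.8642 shift cm [0.14 0.09 3.6 ] turn z -0.0 tilt 0.02 open 0.619 F [-0.4  -0.49 -1.59] tau [ 0.    -0.001 -0.029] t 10.3 q [-0.01  0.36 -0.31  0.9  -0.    0.27]
```

View pics/s5.png

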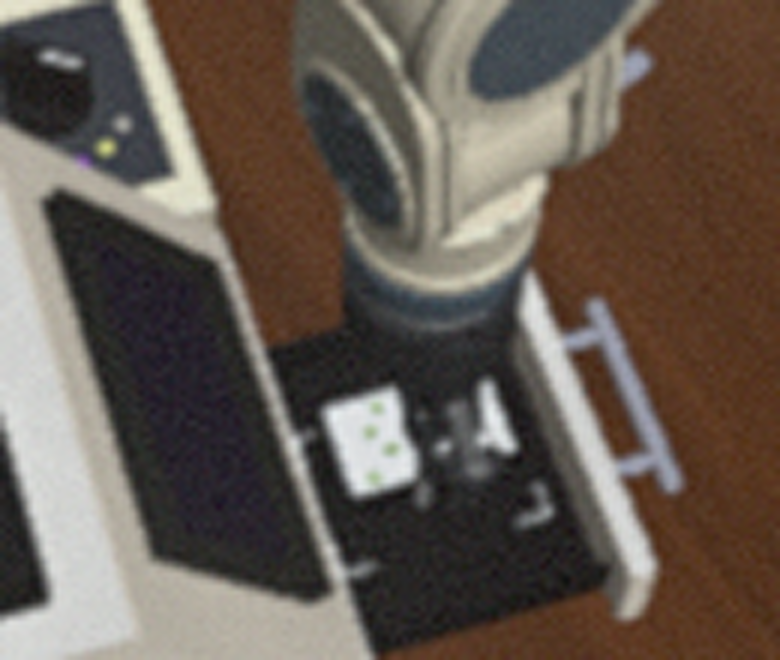

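View pics/t5.png

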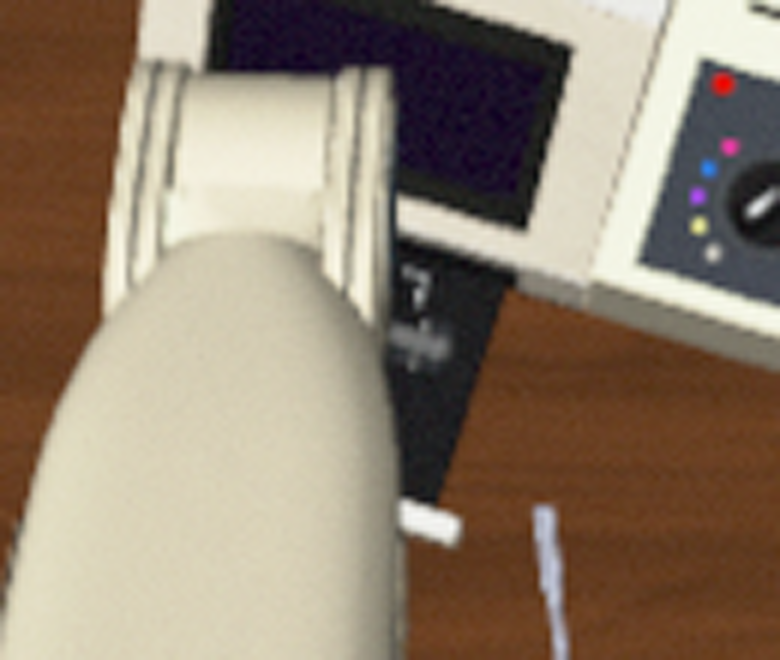

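Emit:
step_arm(steps=[[-1,0.1,0.1,0.7,0,0,0],[-1,0,0,1,0,0,0],[-1,0,0,0.8,0,0,0],[-1,0,0,0.5,0,0,0],[-1,0,0,0.3,0,0,0],[-1,0,0,0.2,0,0,0],[-1,0,0,0.1,0,0,0],[-1,0,0,0,0,0,0]])

```text
clock: 11.2
tcp_pos: [0.5379, 0.0823, 0.0346]
ee_rot: [0.433, 3.111, -0.0]
ft_force: [0.6, -1.0, -0.9]
opening: 0.623
```

Emit:
step_arm(steps=[[-1,0,0,0.1,0,0,0],[-1,0,0,0,0,0,0],[-1,0,0,0,0,0,0]])

```text
clock: 11.5
tcp_pos: [0.5382, 0.0822, 0.0341]
ee_rot: [0.433, 3.111, 0.0]
ft_force: [0.4, -1.2, 3.1]
opening: 0.616
```

Contact with the tray floor (+3 N). I'll open the gripper gently and retreat straight up.

Emit:
step_arm(steps=[[0.3,0,0,0,0,0,0],[0.4,0,0,0,0,0,0],[0.5,0,0,0,0,0,0],[0.5,0,0,0,0,0,0],[0.5,0,0,-0.3,0,0,0],[0.5,0,0,-0.7,0,0,0],[0.5,0,0,-1.5,0,0,0],[0.5,0,0,-2.5,0,0,0],[0.5,0,0,-3,0,0,0],[0.5,0,0,-3,0,0,0]])

```text
clock: 12.5
tcp_pos: [0.5376, 0.0823, 0.1452]
ee_rot: [-0.433, -3.112, -0.0]
ft_force: [0.8, 0.4, 0.1]
opening: 0.746
```

```bash
python3 - <<'E'
from h import *
need([.4,.12,.16],-.277+np.pi)
a=grab_frame("scene")
crop(a,210,150,130,110,6,"pics/s6.png")
E
```

```text
tcp [0.5376 0.0823 0.1452] yaw 2.8648 shift cm [14.27 -0.13 -1.48] turn z 0.0 tilt 0.0 open 0.746 F [0.79 0.39 0.08] tau [-0.004 -0.083 -0.031] t 12.5 q [-0.    0.3  -0.19  1.08  0.    0.27]
```

View pics/s6.png

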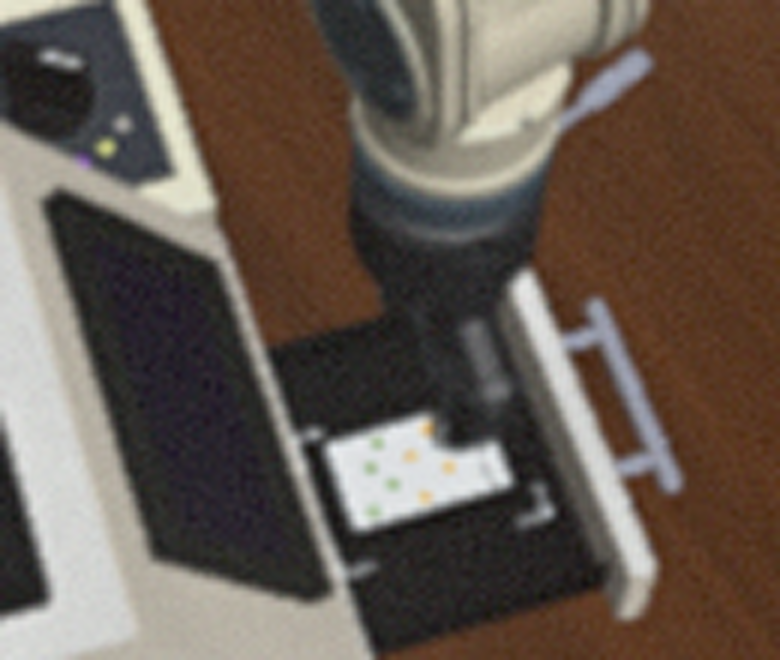

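The plate lies in the tray, face up and parallel to the marks. I'll retreat in front of the handle and check it from both views.

Emit:
step_arm(steps=[[0.5,1.5,0,0,0,0,0],[0.5,3,0,0,0,0,0],[0,3,0,0,0,0,0],[-1,3,0,0,0,0,0],[-1,3,0,0,0,0,0],[-1,1.7,0,0,0,0,0],[-1,0,0,0,0,0,0],[-1,0,0,0,0,0,0]])

```text
clock: 13.35
tcp_pos: [0.3926, 0.1239, 0.1442]
ee_rot: [0.433, 3.11, 0.0]
ft_force: [1.0, -0.2, 0.1]
opening: -0.001
```

```bash
python3 - <<'E'
from h import *
need([.3914,.1232,.05],-.277+np.pi)
a=grab_frame("scene");b=grab_frame("top")
crop(a,210,150,130,110,6,"pics/s7.png");crop(b,165,140,130,110,6,"pics/t7.png")
E
```

```text
tcp [0.3926 0.1239 0.1442] yaw 2.8652 shift cm [ 0.11 -0.1   9.42] turn z 0.001 tilt 0.11 open -0.001 F [ 1.03 -0.16  0.12] tau [-0.006  0.069  0.007] t 13.35 q [ 0.1   0.09 -0.48  1.   -0.    0.38]
```

View pics/s7.png

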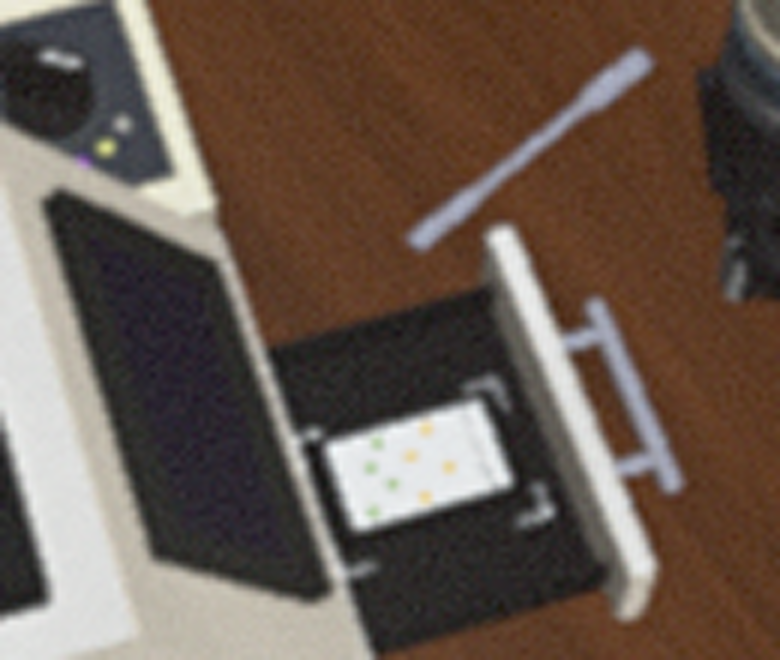

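View pics/t7.png

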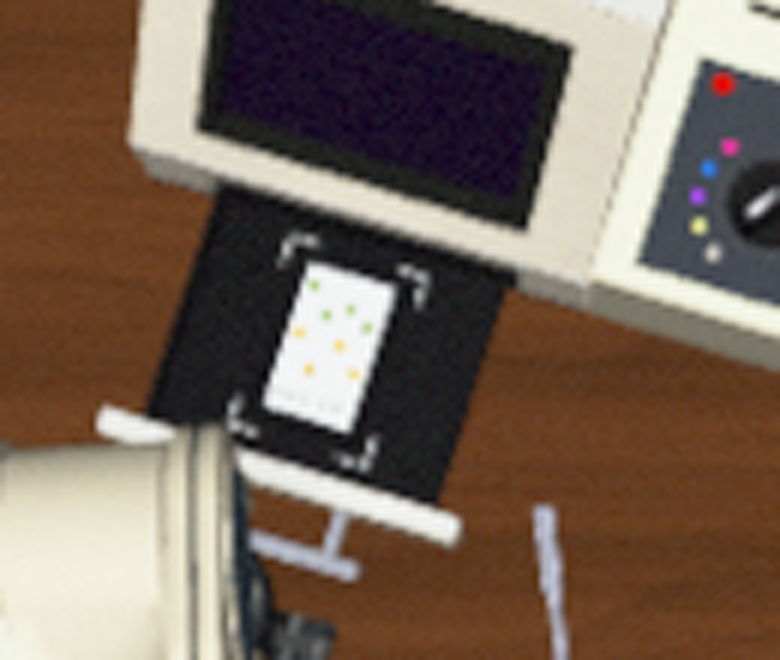

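The plate is centred between the four marks in both views. Quick check that the gripper projects where it appears.

```bash
python3 - <<'E'
from h import *
def u(U,V,s,x0,y0): return ((U+.5)/s-.5+x0,(V+.5)/s-.5+y0)
for z in(.125,.14,.2): print((proj("top",[.3926,.1239,z])-[165,140])*6,(proj("scene",[.3926,.1239,z])-[210,150])*6)
print("plate ctr",onz("top",u(331,347,6,165,140),.03),onz("scene",u(418,465,6,210,150),.03))
E
```

```text
[213.36776909 618.78664325] [738.84393683 283.70522081]
[210.13603299 617.62461169] [744.27602865 267.41437041]
[196.45972996 612.70703946] [767.41158894 198.03079525]
plate ctr [0.53895376 0.08005128 0.03      ] [0.53630461 0.0819856  0.03      ]
```

Emit:
step_arm(steps=[[-1,0.1,-0.1,1,0,0,0],[-1,0,0,2.5,0,0,0],[-1,0,0,2.5,0,0,0],[-1,0,0,2,0,0,0],[-1,0,0,1.4,0,0,0],[-1,0,0,0,0,0,0],[-1,-1,0,0,0,0,0],[-1,-1,0,0,0,0,0],[-1,-0.5,0,0,0,0,0],[-1,0,0,0,0,0,0]])

```text
clock: 14.45
tcp_pos: [0.4158, 0.116, 0.05]
ee_rot: [0.434, 3.11, 0.0]
ft_force: [0.6, 0.2, 0.6]
opening: -0.0
```

```bash
python3 - <<'E'
from h import *
need([.5439,.0799,.05],-.277+np.pi)
a=grab_frame("scene")
crop(a,240,150,130,110,6,"pics/s8.png")
E
```

```text
tcp [0.4158 0.116  0.05  ] yaw 2.8641 shift cm [-13.3    0.04   0.02] turn z -0.001 tilt 0.08 open -0.0 F [0.56 0.19 0.6 ] tau [ 0.01  -0.023  0.044] t 14.45 q [ 0.08  0.22 -0.59  0.75 -0.    0.35]
```

View pics/s8.png

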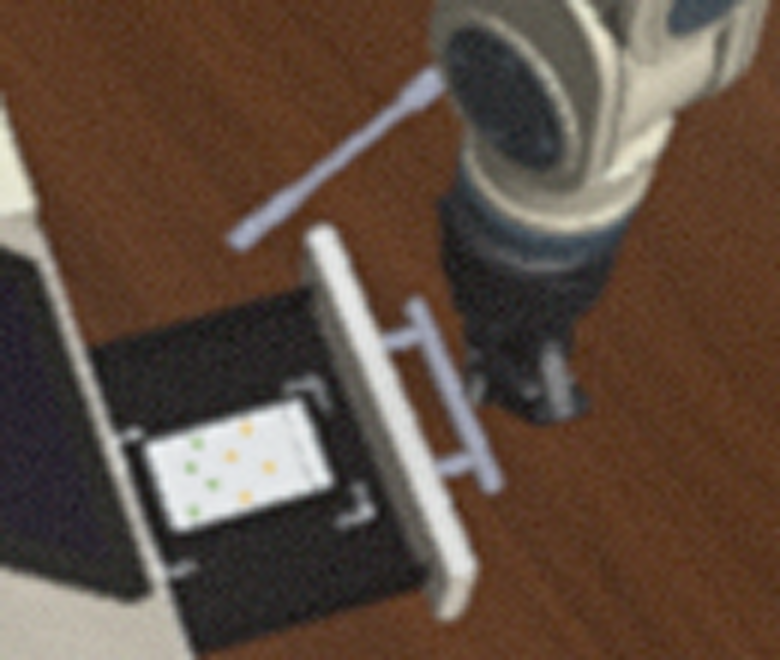

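The fingers stand just in front of the middle of the handle. I'll push gently.

Emit:
step_arm(steps=[[-1,-0.4,0,0,0,0,0],[-1,-0.4,0,0,0,0,0],[-1,-0.5,0,0,0,0,0],[-1,-0.8,0,0,0,0,0],[-1,-1,0,0,0,0,0],[-1,-1,0,0,0,0,0],[-1,-1,0,0,0,0,0],[-1,-1,0,0,0,0,0],[-1,-1,0,0,0,0,0],[-1,-1,0,0,0,0,0]])

```text
clock: 15.5
tcp_pos: [0.4932, 0.0939, 0.0496]
ee_rot: [-0.434, -3.111, -0.0]
ft_force: [-0.9, -0.3, 1.2]
opening: 0.002
```

Emit:
step_arm(steps=[[-1,-1,0,0,0,0,0],[-1,-1,0,0,0,0,0],[-1,-0.7,0,0,0,0,0],[-1,-0.5,0,0,0,0,0],[-1,-0.4,0,0,0,0,0],[-1,-0.3,0,0,0,0,0],[-1,0,0,0,0,0,0]])

```text
clock: 16.2
tcp_pos: [0.5303, 0.0834, 0.0496]
ee_rot: [0.434, 3.111, -0.0]
ft_force: [0.4, 0.4, 0.1]
opening: -0.001
```

```bash
python3 - <<'E'
from h import *
need([.5439,.0799,.05],-.277+np.pi)
a=grab_frame("scene")
crop(a,210,150,130,110,6,"pics/s9.png")
E
```

```text
tcp [0.5303 0.0834 0.0496] yaw 2.8646 shift cm [-1.41  0.04 -0.04] turn z 0.0 tilt 0.03 open -0.001 F [0.4  0.37 0.14] tau [ 0.015 -0.013  0.015] t 16.2 q [-0.    0.37 -0.36  0.84 -0.    0.28]
```

View pics/s9.png

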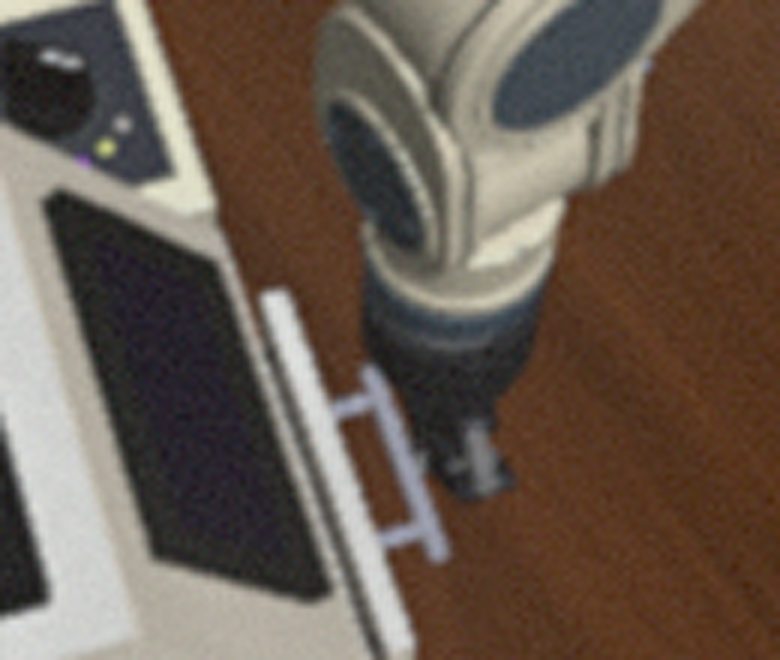

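The drawer is nearly shut, with a thin dark gap left beside the panel. I'll continue in small steps.

Emit:
step_arm(steps=[[-1,-0.3,0,0,0,0,0],[-1,-0.3,0,0,0,0,0],[-1,-0.3,0,0,0,0,0],[-1,-0.2,0,0,0,0,0],[-1,-0.1,0,0,0,0,0]])

```text
clock: 16.75
tcp_pos: [0.5417, 0.0802, 0.0496]
ee_rot: [0.433, 3.111, 0.0]
ft_force: [-1.4, 0.6, 0.7]
opening: 0.002
```

Emit:
step_arm(steps=[[-1,-0.1,0,0,0,0,0],[-1,-0.1,0,0,0,0,0],[-1,-0.1,0,0,0,0,0]])

```text
clock: 17.05
tcp_pos: [0.5424, 0.08, 0.0495]
ee_rot: [-0.432, -3.108, -0.001]
ft_force: [-12.9, 3.3, 9.4]
opening: 0.004
```

```bash
python3 - <<'E'
from h import *
need([.5439,.0799,.05],-.277+np.pi)
a=grab_frame("scene")
crop(a,210,150,130,110,6,"pics/s10.png")
E
```

```text
tcp [0.5424 0.08   0.0495] yaw 2.8653 shift cm [-0.15  0.03 -0.05] turn z 0.001 tilt 0.21 open 0.004 F [-12.92   3.3    9.39] tau [0.834 2.33  0.02 ] t 17.05 q [-0.01  0.39 -0.33  0.85  0.    0.27]
```

View pics/s10.png

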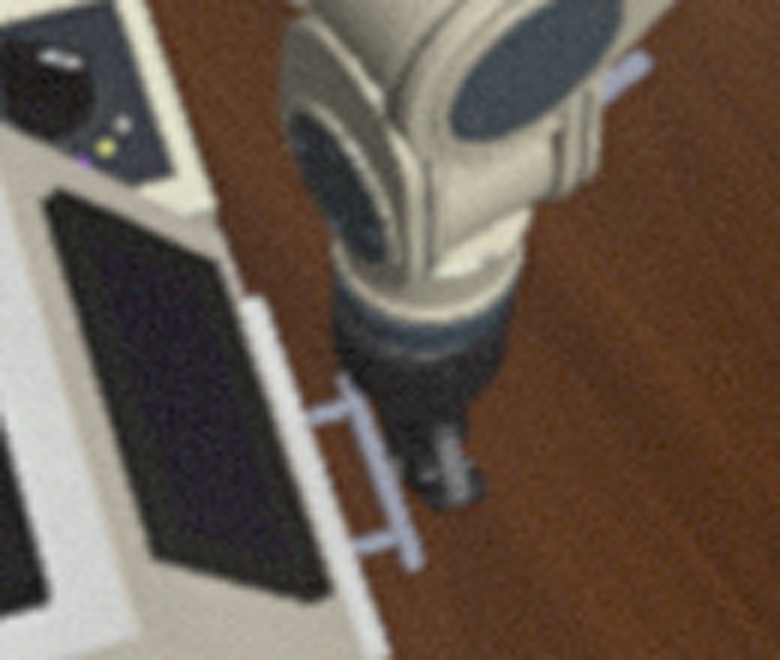

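The panel now looks flush with the cabinet. I'll back off, rise and verify.

Emit:
step_arm(steps=[[-1,0.5,0,0,0,0,0],[-1,1.5,0,0,0,0,0],[-1,2.5,0,0,0,0,0],[-1,2.5,0,-1,0,0,0],[-1,1,0,-3,0,0,0],[-1,0,0,-4,0,0,0],[-1,0,0,-4,0,0,0],[-1,0,0,-4,0,0,0],[-1,0,0,-4,0,0,0],[-1,0,0,0,0,0,0]])

```text
clock: 18.1
tcp_pos: [0.4694, 0.1013, 0.2549]
ee_rot: [0.432, 3.102, 0.002]
ft_force: [0.2, 0.4, 0.2]
opening: 0.001
```

```bash
python3 - <<'E'
from h import *
need([.603,-.1395,.25],-.277+2.556)
print(proj("top",[.5593,.0755,.045]),proj("scene",[.5593,.0755,.045]))
a=grab_frame("scene");b=grab_frame("top")
crop(a,210,150,130,110,6,"pics/s11.png");crop(b,165,110,150,120,5,"pics/t11.png")
E
```

```text
tcp [0.4694 0.1013 0.2549] yaw 2.8648 shift cm [-19.43 -19.51   0.61] turn z 0.586 tilt 0.54 open 0.001 F [0.25 0.41 0.2 ] tau [ 0.041 -0.009  0.021] t 18.1 q [ 0.04  0.13 -0.13  1.3  -0.    0.31]
[221.16596301 190.2821179 ] [271.48944971 227.23675342]
```

View pics/s11.png

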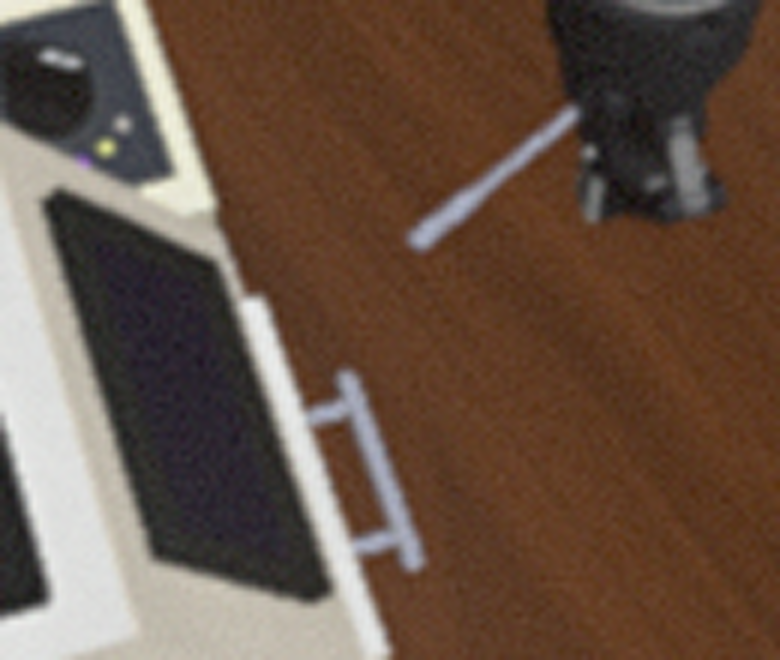

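View pics/t11.png

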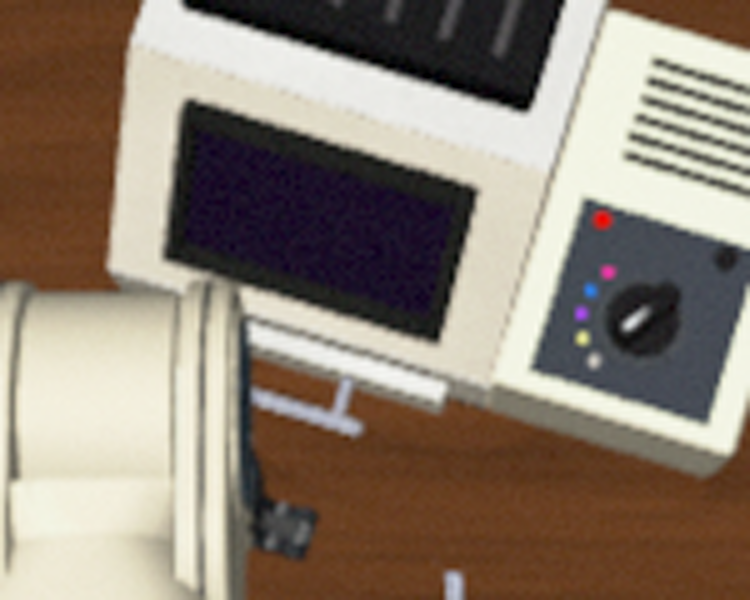

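The contact force ratio (Fz/Fx about 0.7) matches the slope of the cabinet front. So the gripper body may have touched the slope before the drawer bottomed out. I'll measure the handle against where it should be when shut.

```bash
python3 - <<'E'
from h import *
def u(U,V,s,x0,y0): return ((U+.5)/s-.5+x0,(V+.5)/s-.5+y0)
O=np.array([.5987,.0643]);th=-.277;X=np.array([np.cos(th),np.sin(th)]);Y=np.array([-X[1],X[0]])
L=lambda p:(round((p[:2]-O)@X,4),round((p[:2]-O)@Y,4))
e=lambda n,p,z:L(onz(n,p,z))
s=lambda U,V:u(U,V,6,210,150);t=lambda U,V:u(U,V,5,165,110);t0=lambda U,V:u(U,V,7,175,150)
print("now scene bar",e("scene",s(345,378),.045),e("scene",s(413,563),.045))
print("now top bar R end",e("top",t(357,428),.045))
print("start scene",[e("scene",u(a,b,4,140,140),.045) for a,b in((678,243),(727,362))])
print("start top",e("top",t0(343,600),.045),e("top",t0(125,530),.045))
print("panel top R front corner now",e("top",t(443,405),.064),e("top",t(445,385),.064))
print("panel start",e("top",t0(465,555),.064),e("top",t0(468,535),.064))
# crease at z=.09 (x=0) right end
print("scene crease lower", )
E
```

```text
now scene bar (np.float64(-0.0438), np.float64(-0.0477)) (np.float64(-0.0434), np.float64(0.0523))
now top bar R end (np.float64(-0.0418), np.float64(-0.0483))
start scene [(np.float64(-0.1734), np.float64(-0.0479)), (np.float64(-0.1714), np.float64(0.0513))]
start top (np.float64(-0.1707), np.float64(-0.0497)) (np.float64(-0.1701), np.float64(0.0503))
panel top R front corner now (np.float64(-0.0149), np.float64(-0.0953)) (np.float64(-0.0028), np.float64(-0.0928))
panel start (np.float64(-0.1372), np.float64(-0.0951)) (np.float64(-0.1286), np.float64(-0.0937))
scene crease lower
```

The handle reads 42–43.5 mm in front of the cabinet against 41 mm when shut, so "fully shut" isn't certain. I'll push again with the tool tilted so that only the fingertips can touch.

Emit:
step_arm(steps=[[-1,0,0,0,0,-0.1,0],[-1,0,0,0,0,-0.1,0],[-1,0,0,0,0,-0.1,0],[-1,0,0,0,0,0,0]])

```text
clock: 18.6
tcp_pos: [0.4648, 0.1016, 0.2482]
ee_rot: [0.391, 2.817, -0.06]
ft_force: [-0.9, 0.4, -1.0]
opening: -0.001
```

```bash
python3 - <<'E'
from h import *
O=np.array([.5987,.0643]);th=-.277;X=np.array([np.cos(th),np.sin(th)])
w=lambda lx,z:[*(O+lx*X),z]
M=R.from_rotvec(st()["ee_rot"]).as_matrix();print(M.round(3))
need(w(-.125,.12),2.865); need(w(-.125,.046),2.865); 
print("per cm fwd (cabinet x) in tool:",(M.T@np.array([X[0],X[1],0])).round(3),"per cm down",(M.T@[0,0,-1]).round(3))
E
```

```text
[[-0.919  0.272  0.284]
 [ 0.26   0.962 -0.081]
 [-0.296 -0.001 -0.955]]
tcp [0.4648 0.1016 0.2482] yaw 2.8662 shift cm [ 2.46  0.08 12.66] turn z 0.001 tilt 17.19 open -0.001 F [-0.91  0.44 -1.  ] tau [ 0.071  0.307 -0.091] t 18.6 q [ 0.1  -0.03 -0.36  0.96 -0.11  0.36]
tcp [0.4648 0.1016 0.2482] yaw 2.8662 shift cm [ 4.65  0.09 19.73] turn z 0.001 tilt 17.19 open -0.001 F [-0.91  0.44 -1.  ] tau [ 0.071  0.307 -0.091] t 18.6 q [ 0.1  -0.03 -0.36  0.96 -0.11  0.36]
per cm fwd (cabinet x) in tool: [-0.955 -0.001  0.296] per cm down [0.296 0.001 0.955]
```

Going down in front of the handle.

Emit:
step_arm(steps=[[-1,0.5,0,1.5,0,0,0],[-1,0.65,0,3,0,0,0],[-1,0.65,0,3,0,0,0],[-1,0.65,0,3,0,0,0],[-1,0.7,0.05,3,0,0,0],[-1,0.6,0.05,2.6,0,0,0],[-1,0.5,0,2.2,0,0,0],[-1,0.3,0,1.3,0,0,0],[-1,0,0,0,0,0,0],[-1,0,0,0,0,0,0]])

```text
clock: 19.6
tcp_pos: [0.4816, 0.0981, 0.0484]
ee_rot: [0.393, 2.819, -0.06]
ft_force: [0.0, -0.5, 0.8]
opening: -0.001
```

```bash
python3 - <<'E'
from h import *
O=np.array([.5987,.0643]);th=-.277;X=np.array([np.cos(th),np.sin(th)])
w=lambda lx,z:[*(O+lx*X),z]
need(w(-.065,.046),2.865)
a=grab_frame("scene");crop(a,210,150,130,110,6,"pics/s12.png")
E
```

```text
tcp [0.4816 0.0981 0.0484] yaw 2.8647 shift cm [-5.37 -0.05  1.89] turn z -0.0 tilt 17.04 open -0.001 F [ 0.01 -0.48  0.83] tau [0.131 0.242 0.063] t 19.6 q [ 0.09  0.19 -0.7   0.4  -0.11  0.35]
```

View pics/s12.png

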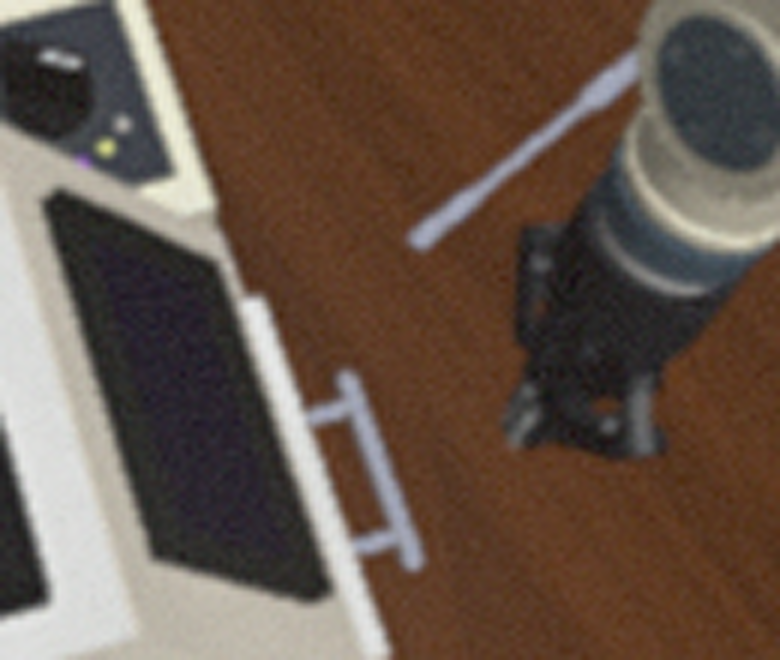

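The tilted view shows clear space, with a small box on the gripper's front that probably caused the earlier contact. Pushing with the tips now.

Emit:
step_arm(steps=[[-1,-0.8,0,0.3,0,0,0],[-1,-1.5,0,0.5,0,0,0],[-1,-1.5,0,0.5,0,0,0],[-1,-1,0,0.35,0,0,0],[-1,-0.5,0,0.2,0,0,0],[-1,0,0,0,0,0,0],[-1,0,0,0,0,0,0]])

```text
clock: 20.35
tcp_pos: [0.535, 0.0829, 0.0466]
ee_rot: [0.393, 2.818, -0.059]
ft_force: [0.4, -0.0, -0.9]
opening: 0.0
```

Emit:
step_arm(steps=[[-1,-0.2,0,0.06,0,0,0],[-1,-0.2,0,0.06,0,0,0],[-1,-0.1,0,0.03,0,0,0],[-1,0,0,0,0,0,0]])

```text
clock: 20.75
tcp_pos: [0.5402, 0.0816, 0.0469]
ee_rot: [0.392, 2.817, -0.059]
ft_force: [-1.2, 1.2, 2.0]
opening: -0.002
```

Emit:
step_arm(steps=[[-1,-0.1,0,0.03,0,0,0],[-1,-0.1,0,0.03,0,0,0],[-1,0,0,0,0,0,0]])

```text
clock: 21.05
tcp_pos: [0.5406, 0.0814, 0.0461]
ee_rot: [0.392, 2.821, -0.059]
ft_force: [-8.4, 2.5, 3.7]
opening: 0.0
```

Emit:
step_arm(steps=[[-1,-0.1,0,0.03,0,0,0],[-1,0,0,0,0,0,0]])

```text
clock: 21.25
tcp_pos: [0.5407, 0.0813, 0.0458]
ee_rot: [0.391, 2.822, -0.059]
ft_force: [-11.1, 3.9, 4.0]
opening: 0.006
```

```bash
python3 - <<'E'
from h import *
need([.5439,.0799,.05],-.277+np.pi)
a=grab_frame("scene");crop(a,210,150,130,110,6,"pics/s13.png")
E
```

```text
tcp [0.5407 0.0813 0.0458] yaw 2.8661 shift cm [-0.45 -0.04 -0.31] turn z 0.001 tilt 16.88 open 0.006 F [-11.06   3.88   4.  ] tau [0.715 2.168 0.056] t 21.25 q [ 0.04  0.27 -0.59  0.43 -0.09  0.3 ]
```

View pics/s13.png

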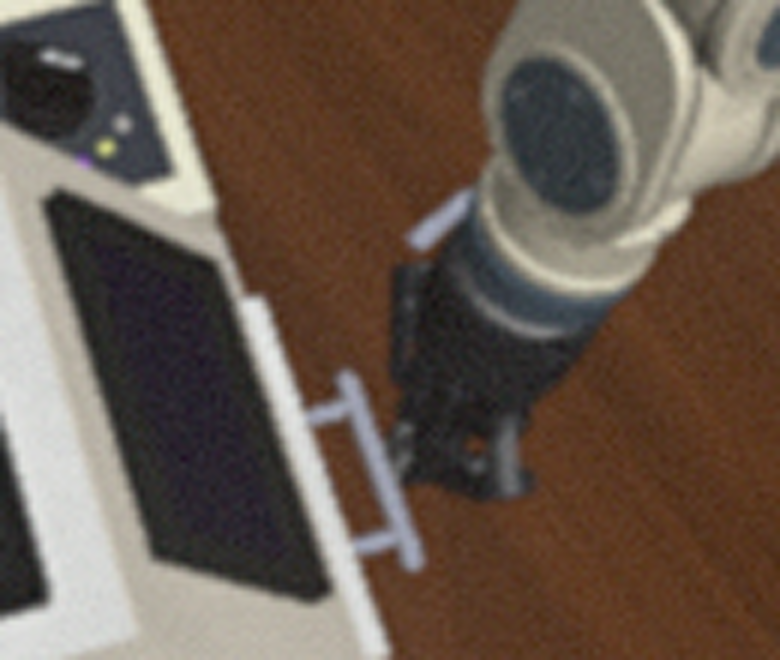

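The handle hasn't moved (bar ends still at (345,375) and (412,565)) under 11 N, so the drawer is at its stop, shut. Retreating now, then levelling the tool.

Emit:
step_arm(steps=[[-1,0.5,0,-0.15,0,0,0],[-1,1.5,0,-0.5,0,0,0],[-1,2.5,0,-0.8,0,0,0],[-1,2,0,-1.5,0,0,0],[-1,0,0,-4,0,0,0],[-1,0,0,-4,0,0,0],[-1,0,0,-4,0,0,0],[-1,0,0,-4,0,0.1,0],[-1,0,0,-4,0,0.1,0],[-1,0,0,-2,0,0.1,0]])

```text
clock: 22.3
tcp_pos: [0.4193, 0.1162, 0.2722]
ee_rot: [0.432, 3.109, 0.003]
ft_force: [1.7, -0.6, -0.5]
opening: 0.0
```

```bash
python3 - <<'E'
from h import *
need([.603,-.1395,.26],-.277+2.556)
E
```

```text
tcp [0.4193 0.1162 0.2722] yaw 2.8656 shift cm [-24.64 -19.6    1.22] turn z 0.587 tilt 0.17 open 0.0 F [ 1.7  -0.57 -0.51] tau [ 0.036 -0.09   0.054] t 22.3 q [ 0.08  0.05 -0.18  1.34  0.    0.35]
```

Emit:
step_arm(steps=[[-0.1,-1.2,-1,0,0,0,0],[-0.1,-3,-2.4,0,0,0,0],[-0.1,-3.2,-2.5,0,0,0,0],[-0.1,-3.2,-2.5,0,0,0,0],[-0.1,-3.2,-2.5,0,0,0,0],[-0.1,-3.2,-2.5,0,0,0,0],[-0.1,-3.2,-2.5,0,0,0,0],[-0.1,-2.8,-2.3,0,0,0,0],[-0.1,-1.6,-1.4,0,0,0,0],[-0.1,0,0,0,0,0,0.1]])

```text
clock: 23.3
tcp_pos: [0.6041, -0.1424, 0.2667]
ee_rot: [-0.593, -3.084, 0.001]
ft_force: [-0.8, -0.1, -0.4]
opening: 0.45
```

Emit:
step_arm(steps=[[-0.1,0,0,0,0,0,0.13],[-0.1,0,0,0,0,0,0.13],[-0.1,0,0,0,0,0,0.13],[-0.1,0,0,0,0,0,0.097],[-0.1,0,0,0,0,0,0],[-0.1,0,0,0,0,0,0]])

```text
clock: 23.9
tcp_pos: [0.6031, -0.1398, 0.268]
ee_rot: [1.311, 2.855, -0.0]
ft_force: [0.2, 0.4, 0.3]
opening: 0.449
```

```bash
python3 - <<'E'
from h import *
need([.603,-.1395,.15],-.277+2.556)
a=grab_frame("scene");crop(a,170,90,130,110,6,"pics/s14.png")
b=grab_frame("top");crop(b,215,110,130,110,6,"pics/t14.png")
E
```

```text
tcp [ 0.6031 -0.1398  0.268 ] yaw 2.2808 shift cm [4.00e-02 1.00e-02 1.18e+01] turn z 0.002 tilt 0.02 open 0.449 F [0.19 0.39 0.31] tau [-0.067 -0.04   0.035] t 23.9 q [-0.36  0.38  0.24  1.43 -0.    0.5 ]
```

View pics/s14.png

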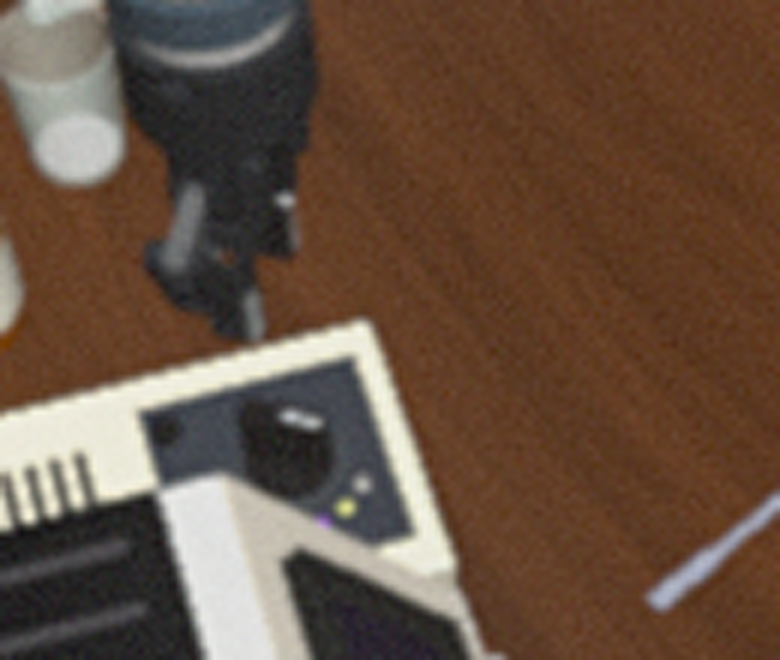

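View pics/t14.png

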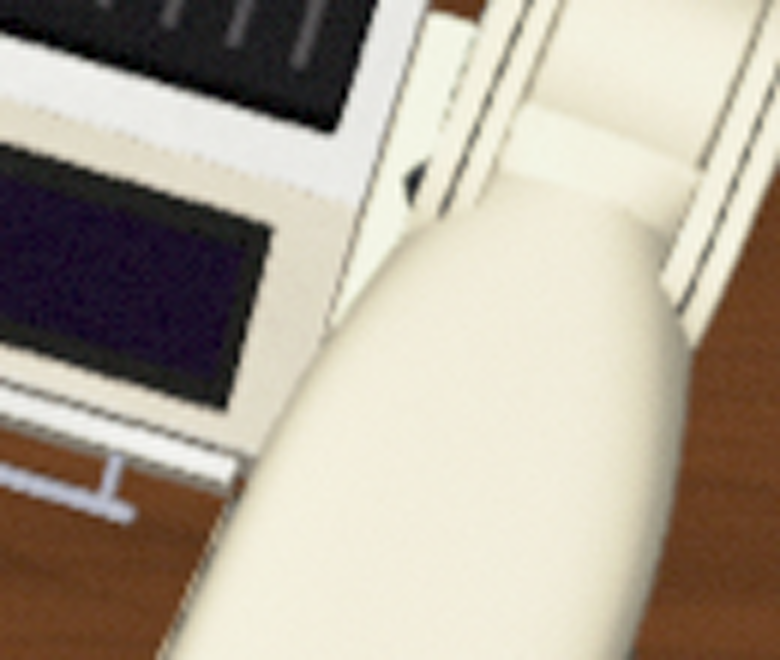

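The drawer looks flush in the top view, and the gripper sits above the knob. Descending.

Emit:
step_arm(steps=[[-0.1,0,0,1.5,0,0,0],[-0.1,0,0,2.5,0,0,0],[-0.1,0,0,2.5,0,0,0],[-0.1,0,0,2,0,0,0],[-0.1,0,0,1,0,0,0],[-0.1,0,0,0,0,0,0],[-0.1,0,0,0,0,0,0]])

```text
clock: 24.7
tcp_pos: [0.6037, -0.1402, 0.1737]
ee_rot: [1.314, 2.853, 0.0]
ft_force: [0.9, -0.2, 0.1]
opening: 0.448
```

```bash
python3 - <<'E'
from h import *
need([.603,-.1395,.15],-.277+2.556)
a=grab_frame("scene");crop(a,170,90,110,90,7,"pics/s15.png")
E
```

```text
tcp [ 0.6037 -0.1402  0.1737] yaw 2.2782 shift cm [ 0.11 -0.01  2.37] turn z -0.001 tilt 0.06 open 0.448 F [ 0.9  -0.2   0.12] tau [ 0.01  -0.043  0.005] t 24.7 q [-0.36  0.41  0.04  1.21 -0.    0.5 ]
```

View pics/s15.png

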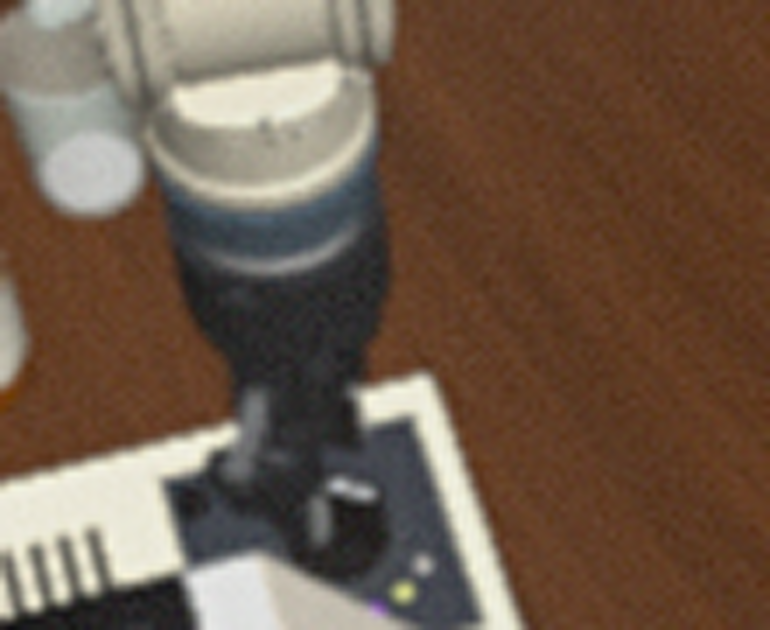

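The near finger has come down beside the bar, with the white pointer at (350,490). Continuing.

Emit:
step_arm(steps=[[-0.1,0.1,0,0.8,0,0,0],[-0.1,0,0,0.8,0,0,0],[-0.1,0,0,0.5,0,0,0],[-0.1,0,0,0.3,0,0,0],[-0.1,0,0,0,0,0,0]])

```text
clock: 25.25
tcp_pos: [0.6026, -0.1393, 0.1483]
ee_rot: [-1.315, -2.852, 0.0]
ft_force: [0.1, -0.9, -0.0]
opening: 0.45
```

```bash
python3 - <<'E'
from h import *
need([.603,-.1395,.15],-.277+2.556)
a=grab_frame("scene");crop(a,170,90,110,90,7,"pics/s16.png")
E
```

```text
tcp [ 0.6026 -0.1393  0.1483] yaw 2.2778 shift cm [-0.04  0.02 -0.17] turn z -0.001 tilt 0.05 open 0.45 F [ 0.14 -0.85 -0.  ] tau [0.016 0.001 0.003] t 25.25 q [-0.36  0.42 -0.    1.15  0.    0.5 ]
```

View pics/s16.png

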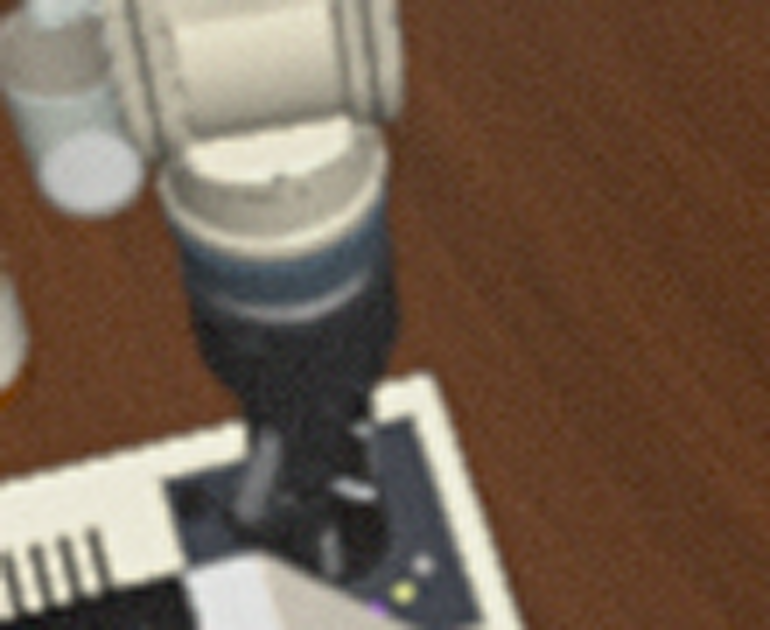

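Emit:
step_arm(steps=[[-0.3,0,0,-0.1,0,0,0],[-0.45,0,0,0,0,0,0],[-0.6,0,0,0,0,0,0],[-0.75,0,0,0,0,0,0],[-1,0,0,0,0,0,0],[-1,0,0,0,0,0,0],[-1,0,0,0,0,0,0],[-1,0,0,0,0,0,0]], force=60)

```text
clock: 26.1
tcp_pos: [0.6032, -0.1392, 0.1503]
ee_rot: [1.314, 2.852, 0.001]
ft_force: [2.2, 2.9, 5.1]
opening: 0.154
```

```bash
python3 - <<'E'
from h import *
need([.603,-.1395,.15],-.277+2.556)
a=grab_frame("scene");crop(a,170,90,110,90,7,"pics/s17.png")
E
```

```text
tcp [ 0.6032 -0.1392  0.1503] yaw 2.278 shift cm [-0.01 -0.04  0.03] turn z -0.001 tilt 0.07 open 0.154 F [2.24 2.86 5.1 ] tau [ 0.694 -0.537  0.041] t 26.1 q [-0.36  0.42  0.    1.15  0.    0.5 ]
```

View pics/s17.png

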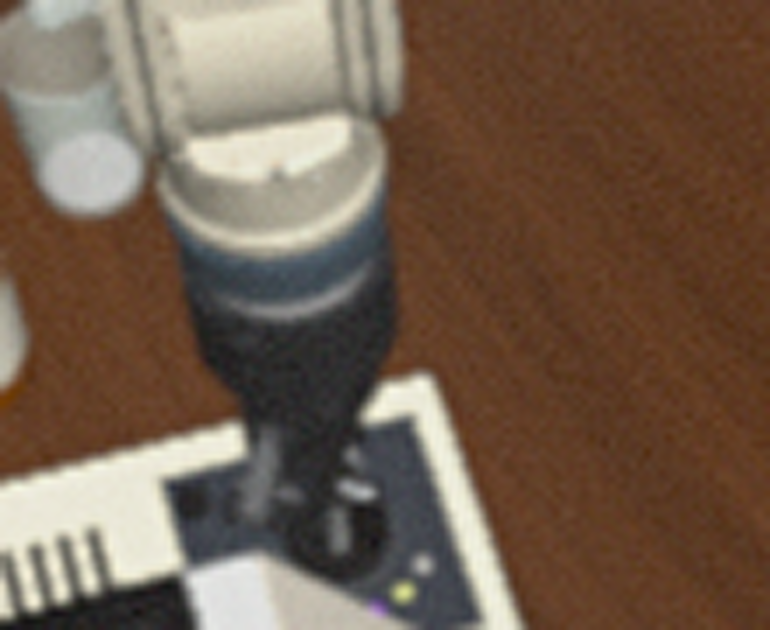

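The bar is gripped (13 mm opening, side force about 3 N). I'll turn clockwise in quarter-steps and follow the torque ripple to count the clicks.

Emit:
step_arm(steps=[[-1,0,0,0,0,0,0.05],[-1,0,0,0,0,0,0.055],[-1,0,0,0,0,0,0],[-1,0,0,0,0,0,0]])

```text
clock: 26.55
tcp_pos: [0.603, -0.1393, 0.1503]
ee_rot: [1.462, 2.78, 0.001]
ft_force: [2.2, 3.1, 5.6]
opening: 0.152
```

```bash
python3 - <<'E'
from h import *
need([.603,-.1395,.15],-.277+2.556)
E
```

```text
tcp [ 0.603  -0.1393  0.1503] yaw 2.1731 shift cm [-0.02 -0.02  0.03] turn z -0.106 tilt 0.05 open 0.152 F [2.2  3.06 5.61] tau [ 0.594 -0.402  0.209] t 26.55 q [-0.36  0.42  0.    1.15  0.    0.61]
```

Emit:
step_arm(steps=[[-1,0,0,0,0,0,0.05],[-1,0,0,0,0,0,0.055],[-1,0,0,0,0,0,0],[-1,0,0,0,0,0,0]])

```text
clock: 26.95
tcp_pos: [0.6028, -0.1394, 0.1503]
ee_rot: [1.607, 2.699, 0.0]
ft_force: [1.0, 2.3, 5.7]
opening: 0.153
```

```bash
python3 - <<'E'
from h import *
need([.603,-.1395,.15],-.277+2.556)
E
```

```text
tcp [ 0.6028 -0.1394  0.1503] yaw 2.0677 shift cm [-0.02  0.01  0.03] turn z -0.211 tilt 0.04 open 0.153 F [0.98 2.29 5.73] tau [ 0.486 -0.14   0.082] t 26.95 q [-0.36  0.42  0.    1.15 -0.    0.71]
```

Emit:
step_arm(steps=[[-1,0,0,0,0,0,0.05],[-1,0,0,0,0,0,0.055],[-1,0,0,0,0,0,0],[-1,0,0,0,0,0,0]])

```text
clock: 27.35
tcp_pos: [0.6026, -0.1395, 0.1503]
ee_rot: [1.746, 2.611, -0.0]
ft_force: [0.4, 1.7, 7.7]
opening: 0.157
```

```bash
python3 - <<'E'
from h import *
need([.603,-.1395,.15],-.277+2.556)
E
```

```text
tcp [ 0.6026 -0.1395  0.1503] yaw 1.9625 shift cm [-0.01  0.03  0.03] turn z -0.316 tilt 0.03 open 0.157 F [0.39 1.66 7.69] tau [0.419 0.071 0.059] t 27.35 q [-0.36  0.42 -0.    1.15 -0.    0.82]
```

Emit:
step_arm(steps=[[-1,0,0,0,0,0,0.05],[-1,0,0,0,0,0,0.055],[-1,0,0,0,0,0,0],[-1,0,0,0,0,0,0]])

```text
clock: 27.75
tcp_pos: [0.6024, -0.1395, 0.1503]
ee_rot: [1.881, 2.516, -0.001]
ft_force: [-0.8, 1.6, 7.1]
opening: 0.152
```

```bash
python3 - <<'E'
from h import *
need([.603,-.1395,.15],-.277+2.556)
E
```

```text
tcp [ 0.6024 -0.1395  0.1503] yaw 1.8576 shift cm [-0.01  0.05  0.03] turn z -0.421 tilt 0.04 open 0.152 F [-0.77  1.58  7.13] tau [0.318 0.301 0.102] t 27.75 q [-0.36  0.42 -0.    1.15 -0.    0.92]
```

The torques 0.21, 0.08, 0.06, 0.10 follow the expected ripple, so that's the first click. On to the second.

Emit:
step_arm(steps=[[-1,0,0,0,0,0,0.05],[-1,0,0,0,0,0,0.055],[-1,0,0,0,0,0,0],[-1,0,0,0,0,0,0]])

```text
clock: 28.15
tcp_pos: [0.6022, -0.1396, 0.1503]
ee_rot: [-2.011, -2.414, 0.001]
ft_force: [-1.1, 1.0, 6.5]
opening: 0.154
```

```bash
python3 - <<'E'
from h import *
need([.603,-.1395,.15],-.277+2.556)
E
```

```text
tcp [ 0.6022 -0.1396  0.1503] yaw 1.7527 shift cm [-0.    0.08  0.03] turn z -0.526 tilt 0.05 open 0.154 F [-1.1   1.    6.52] tau [0.272 0.528 0.181] t 28.15 q [-0.36  0.42 -0.    1.15 -0.    1.03]
```

Emit:
step_arm(steps=[[-1,0,0,0,0,0,0.05],[-1,0,0,0,0,0,0.055],[-1,0,0,0,0,0,0.05],[-1,0,0,0,0,0,0.055],[-1,0,0,0,0,0,0],[-1,0,0,0,0,0,0]])

```text
clock: 28.75
tcp_pos: [0.6018, -0.1396, 0.1503]
ee_rot: [-2.252, -2.189, 0.002]
ft_force: [-4.7, 1.8, 9.1]
opening: 0.151
```

```bash
python3 - <<'E'
from h import *
need([.603,-.1395,.15],-.277+2.556)
E
```

```text
tcp [ 0.6018 -0.1396  0.1503] yaw 1.5423 shift cm [0.01 0.12 0.03] turn z -0.737 tilt 0.09 open 0.151 F [-4.71  1.82  9.12] tau [0.259 0.878 0.027] t 28.75 q [-0.36  0.42 -0.    1.15 -0.    1.24]
```

Emit:
step_arm(steps=[[-1,0,0,0,0,0,0.05],[-1,0,0,0,0,0,0.055],[-1,0,0,0,0,0,0],[-1,0,0,0,0,0,0]])

```text
clock: 29.15
tcp_pos: [0.6016, -0.1396, 0.1503]
ee_rot: [-2.364, -2.068, 0.003]
ft_force: [-5.0, 0.8, 9.7]
opening: 0.159
```

```bash
python3 - <<'E'
from h import *
need([.603,-.1395,.15],-.277+2.556)
a=grab_frame("scene");crop(a,170,90,110,90,7,"pics/s18.png")
E
```

```text
tcp [ 0.6016 -0.1396  0.1503] yaw 1.4374 shift cm [0.02 0.14 0.03] turn z -0.842 tilt 0.11 open 0.159 F [-4.95  0.84  9.73] tau [0.29  1.148 0.147] t 29.15 q [-0.36  0.42 -0.    1.16 -0.    1.34]
```

View pics/s18.png

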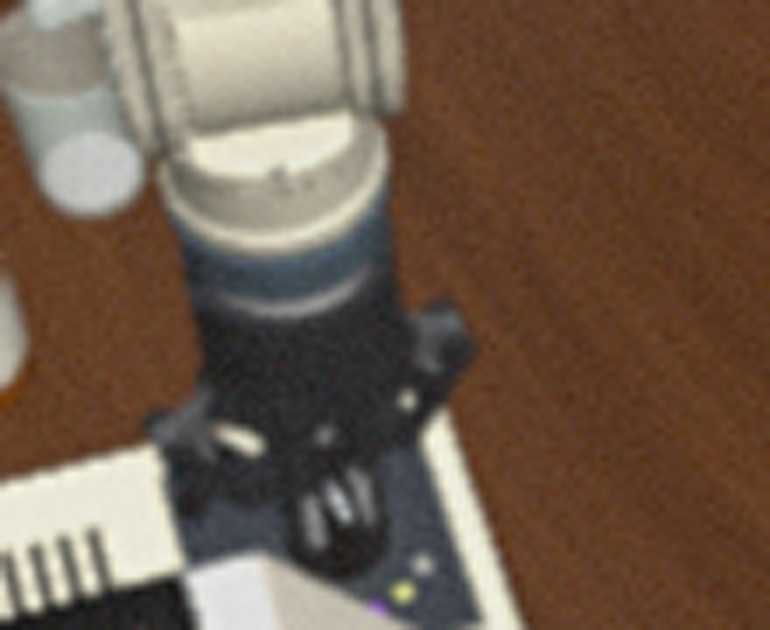

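Second click reached; the pointer turns with the fingers at (340,500). Now the third.

Emit:
step_arm(steps=[[-1,0,-0.05,0,0,0,0.05],[-1,0,-0.05,0,0,0,0.055],[-1,0,0,0,0,0,0],[-1,0,0,0,0,0,0]])

```text
clock: 29.6
tcp_pos: [0.6013, -0.1395, 0.1503]
ee_rot: [2.469, 1.942, -0.001]
ft_force: [-1.3, 1.4, 7.7]
opening: 0.152
```

```bash
python3 - <<'E'
from h import *
need([.603,-.1395,.15],-.277+2.556)
E
```

```text
tcp [ 0.6013 -0.1395  0.1503] yaw 1.3326 shift cm [0.04 0.17 0.03] turn z -0.946 tilt 0.05 open 0.152 F [-1.29  1.36  7.66] tau [0.239 0.444 0.253] t 29.6 q [-0.36  0.41 -0.    1.15 -0.    1.45]
```

Emit:
step_arm(steps=[[-1,0,0,0,0,0,0.05],[-1,0,0,0,0,0,0.055],[-1,0,0,0,0,0,0.05],[-1,0,0,0,0,0,0.055],[-1,0,0,0,0,0,0],[-1,0,0,0,0,0,0]])

```text
clock: 30.2
tcp_pos: [0.6009, -0.1394, 0.1503]
ee_rot: [-2.66, -1.672, 0.002]
ft_force: [-3.1, 0.8, 8.4]
opening: 0.153
```

```bash
python3 - <<'E'
from h import *
need([.603,-.1395,.15],-.277+2.556)
E
```

```text
tcp [ 0.6009 -0.1394  0.1503] yaw 1.1223 shift cm [0.08 0.19 0.03] turn z -1.157 tilt 0.08 open 0.153 F [-3.1   0.82  8.36] tau [0.339 0.836 0.017] t 30.2 q [-0.36  0.41 -0.    1.15 -0.    1.66]
```

Emit:
step_arm(steps=[[-1,0,0,0,0,0,0.05],[-1,0,0,0,0,0,0.05],[-1,0,0,0,0,0,0],[-1,0,0,0,0,0,0]])

```text
clock: 30.6
tcp_pos: [0.6007, -0.1393, 0.1503]
ee_rot: [-2.739, -1.537, 0.003]
ft_force: [-5.2, 2.1, 8.4]
opening: 0.156
```

```bash
python3 - <<'E'
from h import *
need([.603,-.1395,.15],-.277+2.556)
a=grab_frame("scene");crop(a,170,90,110,90,7,"pics/s19.png")
E
```

```text
tcp [ 0.6007 -0.1393  0.1503] yaw 1.0226 shift cm [0.1  0.2  0.03] turn z -1.256 tilt 0.1 open 0.156 F [-5.23  2.09  8.39] tau [0.402 0.998 0.129] t 30.6 q [-0.36  0.41 -0.    1.15 -0.    1.76]
```

View pics/s19.png

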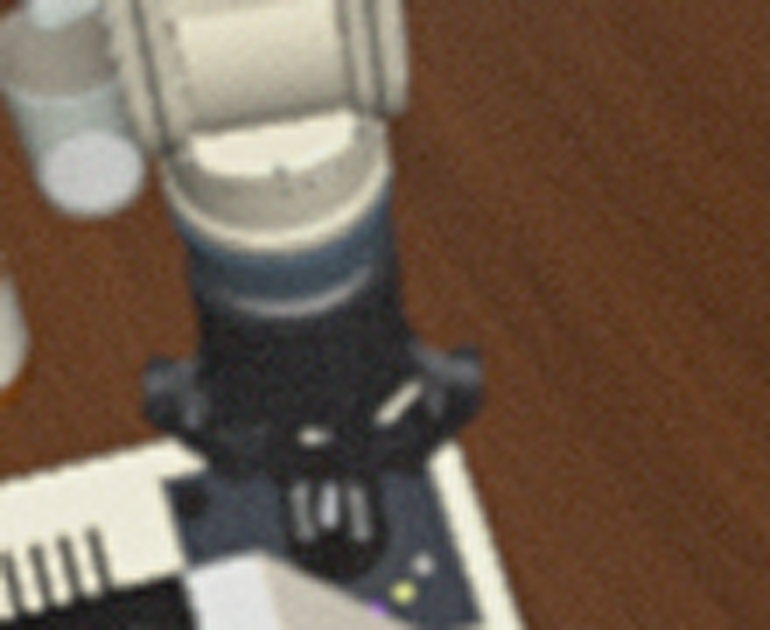

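Third-stop torque is 0.13 N m against 0.16 expected, so it may be about 0.02 rad short. I'll nudge it slightly and re-read over several rows.

Emit:
step_arm(steps=[[-1,0,0,0,0,0,0.012],[-1,0,0,0,0,0,0],[-1,0,0,0,0,0,0]])

```text
clock: 30.95
tcp_pos: [0.6007, -0.1392, 0.1503]
ee_rot: [-2.748, -1.521, 0.003]
ft_force: [-4.3, 1.4, 10.0]
opening: 0.148
```

```bash
python3 - <<'E'
from h import *
need([.603,-.1395,.15],-.277+2.556)
E
```

```text
tcp [ 0.6007 -0.1392  0.1503] yaw 1.0107 shift cm [0.1  0.21 0.03] turn z -1.268 tilt 0.1 open 0.148 F [-4.33  1.36  9.95] tau [0.428 1.068 0.167] t 30.95 q [-0.36  0.41 -0.    1.15 -0.    1.77]
```

Emit:
step_arm(steps=[[-1,0,0,0,0,0,0],[-1,0,0,0,0,0,0],[-1,0,0,0,0,0,0]])

```text
clock: 31.25
tcp_pos: [0.6007, -0.1392, 0.1503]
ee_rot: [-2.748, -1.521, 0.003]
ft_force: [-5.1, 1.9, 10.1]
opening: 0.155
```

```bash
python3 - <<'E'
from h import *
need([.603,-.1395,.15],-.277+2.556)
T=[]
for i in range(6):
    a=grab_frame("scene");T.append(st()["torque"][2])
print(np.round(T,3))
crop(a,150,90,180,150,4,"pics/s20.png")
b=grab_frame("top");cv2.imwrite("pics/t20.png",b[:,:,::-1])
E
```

```text
tcp [ 0.6007 -0.1392  0.1503] yaw 1.0107 shift cm [0.1  0.21 0.03] turn z -1.268 tilt 0.1 open 0.155 F [-5.08  1.87 10.06] tau [0.473 0.948 0.193] t 31.25 q [-0.36  0.41 -0.    1.15 -0.    1.77]
[0.195 0.16  0.147 0.195 0.131 0.177]
```

View pics/s20.png

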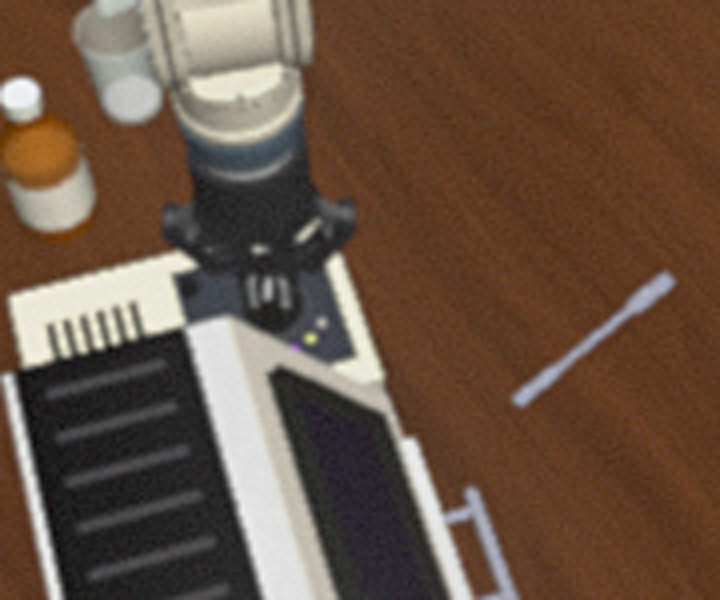

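View pics/t20.png

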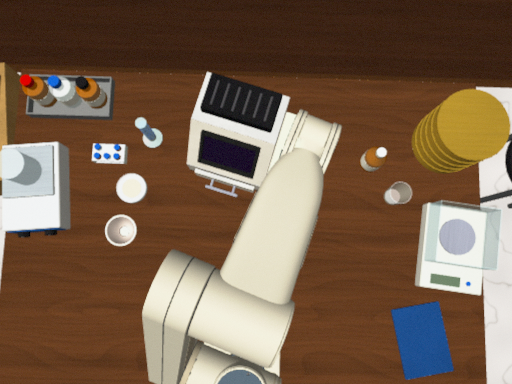

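Mean torque is now about 0.167 N m, right for the third stop (0.16). The drawer is shut in the top view at (230,182), and the bystanders are where they were. Handing in while gripping and holding.

```bash
python3 -c "
from h import *
print(manip.finish_job()); need([.603,-.1395,.15],2.279)"
```

```text
the job is handed in; nothing more can be done
None
the job is handed in; nothing more can be done
```

The plate is in the drawer, the drawer is shut, and the job was handed in at about 31.6 s with the knob still gripped on the third stop.

- **Plate:** it was gripped across its width, carried over and set down in the tray on light contact. Both camera views showed it face up, lengthways and centred between the four corner marks.
- **Drawer:** I pushed it shut twice. On the first push the force direction (about 13 N, with an upward part) suggested the gripper body had touched the cabinet's sloping front. I pushed again with the tool tilted, so only the fingertips touched. The handle did not move under 11 N, so the drawer was at its stop. The camera put the bar 42–43.5 mm in front of the cabinet, against 41 mm when shut. I put that gap down to measurement error of about 2 mm.
- **Knob:** I turned it clockwise while following the torque through three clicks. Measured rotation was 1.268 rad (third stop 1.26). The torque varied between 0.13 and 0.20 N m, averaging about 0.17 (0.16 expected). It was held at 60 N grip, with about 5 N of side force and 10 N of vertical force on the wrist.
- **Other things on the bench:** in the final views they looked to be where they started. In the last top view the arm hides the spatula, but the scene view shows it undisturbed.

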